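Set up a level rest bar beside a seal blank

TASK

Lift the round seal blank off the freely turning soldering turntable, stand it on the steel plate and push it home into the V-block so that it touches both faces. Stack spacer plates squarely on the red square until the stack is exactly as high as the blank, then lay the steel rest bar centrally across blank and stack, in line with the two and level, and put every spacer you did not use into the wooden tray. Leave the mug, jar and brush alone.

Things in the scene. Friction and masses are not known exactly. Their poses are not given: they have to be found in the camera images.
- fixture: Steel plate fixed flat on the bench, 130 (its x) x 270 (its y) x 6 mm thick; near its +y end a dark V-block 24 mm high above the plate (from 3 mm short of the seat to 53 mm beyond it in x, and 44 mm either side of it in y), its slippery 90-degree notch open towards the plate's -x; near its -y end a red square outline. Origin: centre of the underside.
- seat (a point): On the plate's top (z = 6 mm): where the axis of a 40 mm round blank stands when it touches both faces of the V-block. Axes as the fixture: push along +x to go home. 10 mm to +x and 65 mm to +y of the fixture's centre.
- pad (a point): On the plate's top: centre of the red square outline (51 mm outside), where the spacer stack is built; 10 mm to +x and 65 mm to -y of the fixture's centre, so 130 mm from the seat. Axes as the fixture.
- mid (a point): On the plate's top, half way between seat and pad. Axes as the fixture.
- turntable: Soldering turntable: dark foot fixed to the bench, with a pale disc 180 mm across that spins freely about the upright axis at the slightest touch; the disc's top is 42 mm above the bench. Origin: on that axis at bench level.
- tray: Shallow open wooden tray fixed to the bench for unused spacers, 120 (its x) x 130 (its y) x 16 mm high outside, walls and floor 4 mm thick. Spacers may lie in it side by side or one on another. Origin: centre of the underside.
- rest_bar: Loose steel rest bar, 200 (its x) x 24 (its y) x 10 mm thick, 0.37 kg, lying flat on the bench. Origin: centre of the underside, at its centre of mass in plan.
- blank_brass: Brass-yellow metal seal blank: solid upright cylinder 40 mm across and 32 mm high, 0.2 to 0.5 kg, standing on the turntable's disc at the start. Only one of the three blanks is present in a run. Origin: centre of the underside; z along its axis.
- blank_copper: Copper-red metal seal blank: solid upright cylinder 40 mm across and 40 mm high, 0.2 to 0.5 kg, standing on the turntable's disc at the start. Only one of the three blanks is present in a run. Origin: centre of the underside; z along its axis.
- blank_steel: Silver-grey metal seal blank: solid upright cylinder 40 mm across and 48 mm high, 0.2 to 0.5 kg, standing on the turntable's disc at the start. Only one of the three blanks is present in a run. Origin: centre of the underside; z along its axis.
- spacer8a: Loose red spacer plate, 44 x 44 mm and 8 mm thick, under 0.15 kg, lying flat. There are two of each colour (8 red, 16 blue, 24 yellow) but some may be absent; those present can always make up the height. Either face may lie up. Origin: centre of the face that is below at the start, with z towards the other face.
- spacer8b: Loose red spacer plate, 44 x 44 mm and 8 mm thick, under 0.15 kg, lying flat. There are two of each colour (8 red, 16 blue, 24 yellow) but some may be absent; those present can always make up the height. Either face may lie up. Origin: centre of the face that is below at the start, with z towards the other face.
- spacer16a: Loose blue spacer plate, 44 x 44 mm and 16 mm thick, under 0.15 kg, lying flat. There are two of each colour (8 red, 16 blue, 24 yellow) but some may be absent; those present can always make up the height. Either face may lie up. Origin: centre of the face that is below at the start, with z towards the other face.
- spacer16b: Loose blue spacer plate, 44 x 44 mm and 16 mm thick, under 0.15 kg, lying flat. There are two of each colour (8 red, 16 blue, 24 yellow) but some may be absent; those present can always make up the height. Either face may lie up. Origin: centre of the face that is below at the start, with z towards the other face.
- spacer24a: Loose yellow spacer plate, 44 x 44 mm and 24 mm thick, under 0.15 kg, lying flat. There are two of each colour (8 red, 16 blue, 24 yellow) but some may be absent; those present can always make up the height. Either face may lie up. Origin: centre of the face that is below at the start, with z towards the other face.
- spacer24b: Loose yellow spacer plate, 44 x 44 mm and 24 mm thick, under 0.15 kg, lying flat. There are two of each colour (8 red, 16 blue, 24 yellow) but some may be absent; those present can always make up the height. Either face may lie up. Origin: centre of the face that is below at the start, with z towards the other face.
- mug: White ceramic mug, 84 mm across and 90 mm high, a bystander. Origin: centre of the underside.
- jar: Small amber jar with black lid, 48 mm across and 60 mm high, a bystander. Origin: centre of the underside.
- brush: Bench brush, 180 mm long, lying on the bench, a bystander. Its x runs along the handle to the bristles.
Not all that is in view belongs to the job. What is shaped like the blank_steel but pink or purple is not meant. Leave any green or white look-alike of the spacer8a alone.

How it is judged:
By the outcome, as a careful person would: the job done as asked, in the order asked, and still so for the second after the job is handed in, with the robot touching nothing.
Of blank_brass, blank_copper, blank_steel only 1 to 1 are there at a start; the rules pass over those that are not, and their reading is None.
Of spacer8a, spacer8b, spacer16a, spacer16b, spacer24a, spacer24b only 4 to 6 are there at a start; the rules pass over those that are not, and their reading is None.
At some moment in a run one of spacer8a, spacer8b, spacer16a, spacer16b, spacer24a, spacer24b may be knocked a few centimetres aside while the robot is not near it.
It also fails if it takes over 210 s, if anything falls off the work surface, if the arm or the gripper's body presses on something with over 40 N, if the wrist force passes 120 N, or if a joint passes its speed limit or range.

ROBOT

A 6-joint arm with a two-finger parallel gripper is mounted at the origin on the work surface. World frame = base frame: x ahead of the robot, y to its left, z up, the work surface at z = 0. Lengths are in mm, angles in rad, forces in N, time in s.
With the tool pointing down it reaches from about 400 to 925 mm from the base axis. Payload 12.5 kg.
Tool frame: the origin (TCP) lies between the finger pads; the fingertips stand 11 mm ahead of it and the grasp point (between the pads) lies 8 mm behind it (env.tip_extent is the distance from the TCP to the fingertips, in mm); x points along the fingers, z is the direction in which the jaws open and shut, and the axes are right-handed (so a half turn about x gives the same grasp; the last joint's range is limited). The gripper opens to 95 mm and grips with 3 to 60 N. Pads are 20 mm wide; open, the fingers measure 119 mm over their backs; the gripper's body (75 mm by 180 mm) begins 59 mm behind the grasp point.
Start: joints at [1.229, 0.491, 1.559, -0, 1.092, -0.106], TCP at [145.995, 607.729, 189.061] pointing down, gripper open.
Joint ranges: [-3.1, 3.1], [-0.84, 2.19], [0.05, 2.79], [-1.13, 4.28], [0.06, 2.93], [-2.69, 2.69]. Speed limits (rad/s): [2.22, 2.22, 2.79, 3.14, 3.14, 3.14].

INTERFACE

Orientations are given as [roll, pitch, yaw] about the fixed x, y, z axes, in that order (R = Rz(yaw) Ry(pitch) Rx(roll)).
In Python, from cell import status, imaging, env gives the robot as it stands. The module is installed in compiled form; this text tells all that it offers.
- The arm moves only by the tool apply_moves, never from a script. Its argument "increments" is a list of rows, each a list of 5 numbers: the closure, from 0 (fully open) to 1 (shut), then the shift along the tool's x, y, z in mm, then the turn about the tool's x in degrees. A call has 1 to 10 rows; each row shifts and turns the commanded pose from where the row before left it, along the tool's axes as they then stand; what a row does not reach is not made up. A row lasts 1/10 s, in which the tool goes at most 50 mm and 8.59 degrees, less where a joint would pass 70% of its speed; a pose out of reach is approached as far as the arm can. A call with a gripper value outside its range is refused whole. The fingers move at their own pace and stop on an object; the grip force is fixed at half the most. Time passes only in rows, so rows that do not move let the fingers close. It gives the time, the measured TCP pose, the force and the opening at its end, in the units of the state.
- status.state(): the state, without advancing time (a new reading comes with each control period).
- imaging.read_camera(name): name is "scene" or "top" or "wrist"; returns a dict with "pixels" (420x560x3 uint8, red, green, blue), "fovy" (degrees; the focal length in pixels is half the picture's height over the tangent of half this angle, whatever the lens; pixels are square), "cx", "cy" (the principal point, pixels), "R" (3x3) and "t" (3): a world point X has camera coordinates R X + t. Camera axes: x right, y down, z forward; pixel columns grow to the right and rows downward; lengths in mm; the calibration is good to about 2 mm. The wrist camera is an equidistant fisheye: a pixel r from the principal point sees the ray r / f radians off the axis. A picture is of the moment at which its call begins. There is no depth.
- env.job_done(): hands the job in, once; it reports no verdict.
The state is a dict: "t": time; "joints": joint angles; "qvel": joint speeds; "tau": joint torques, N m; "eef_pos": TCP position; "tcp_rot": TCP orientation; "ft_force": force on the tool from outside, world axes, zero at the start; "moment": the same for the moment, N m; "opening": opening from 0.0 (shut) to 1.0 (fully open).
Only numpy, scipy, OpenCV 4.12 (cv2) and the standard library are available. Lean on these libraries where they do the work, as an engineer would, in place of code of your own. Each camera call takes 0.05 s, during which the arm holds its last target. There are 200 camera calls.

## Working session

There is one attempt and no reset: what is moved stays moved. The work goes in short steps, Python scripts to look and compute and a tool call to move; the robot and the scene stay as the last step left them, time stands still between calls to the robot, and variables do not carry over. Pictures are saved under pics/ and viewed, about 12 in all and at most 16, crops included, and the job is handed in when it is done.

Besides the shell and the picture viewer there is one more tool, called after "Call:" as name([rows], argument=value, ...), one row to a line, values as JSON. apply_moves: Moves the arm, as the interface text tells. Its arguments: {"type":"object","properties":{"increments":{"type":"array"}},"required":["increments"]}

```bash
mkdir -p pics; ls; cat > h.py <<'E'
import numpy as np, cv2
from cell import status, imaging, env
def cam(n,save=None):
    c=imaging.read_camera(n)
    c['R']=np.array(c['R']);c['t']=np.array(c['t'])
    if save: cv2.imwrite('pics/'+save,c['pixels'][:,:,::-1])
    return c
def f(c): return 210/np.tan(np.radians(c['fovy'])/2)
def ray(c,u,v,fish=False):
    d=np.array([u-c['cx'],v-c['cy']],float)
    if fish:
        r=np.hypot(*d);th=r/f(c);k=np.sin(th)/max(r,1e-9);d=np.array([d[0]*k,d[1]*k,np.cos(th)])
    else: d=np.array([d[0]/f(c),d[1]/f(c),1])
    return -c['R'].T@c['t'], c['R'].T@d
def onz(c,u,v,z,fish=False):
    o,d=ray(c,u,v,fish); return (o+d*(z-o[2])/d[2])
def proj(c,X,fish=False):
    p=c['R']@np.array(X,float)+c['t']
    if fish:
        q=np.hypot(p[0],p[1]);th=np.arctan2(q,p[2]);return c['cx']+f(c)*th*p[0]/q,c['cy']+f(c)*th*p[1]/q
    return c['cx']+f(c)*p[0]/p[2],c['cy']+f(c)*p[1]/p[2]
E
python3 - <<'E'
from h import *
s=status.state();print(s)
for n in('top','scene','wrist'):
    c=cam(n,n+'0.png');print(n,c['fovy'],c['cx'],c['cy'],-c['R'].T@c['t'],c['R'].round(3).tolist())
    np.savez(n+'0.npz',**c)
E
```

```text
pics
{'t': 0.0, 'joints': array([ 1.22938868e+00,  4.91564170e-01,  1.55949314e+00, -1.91146561e-05,
        1.09173104e+00, -1.05600636e-01]), 'qvel': array([ 3.40287135e-04,  9.73289759e-04,  2.00305167e-04, -2.94494937e-05,
        8.51926898e-04, -5.60198385e-04]), 'tau': array([ 5.43871956e-04, -6.12640285e+01, -2.58179462e+01,  6.93102856e-02,
        4.82839916e-02, -1.59831447e-04]), 'eef_pos': array([145.89785275, 607.41880049, 188.4438718 ]), 'tcp_rot': array([ 3.05016884,  1.56960051, -1.89801833]), 'ft_force': array([-1.46211829, -0.76971353,  1.08599732]), 'moment': array([ 0.01464918, -0.01758588,  0.05046472]), 'opening': 1.0013310493412482}
top 52.39267331844959 276.80916139559037 201.25912966955602 [ 443.80845691  -28.08441851 1242.05915794] [[-0.025, -1.0, 0.007], [-0.996, 0.025, -0.085], [0.085, -0.009, -0.996]]
scene 44.20592470985309 278.2980716471743 212.84511416366257 [1293.40594072 -706.24713234 1505.98134315] [[0.659, 0.752, 0.001], [0.621, -0.544, -0.564], [-0.424, 0.372, -0.826]]
wrist 65.70646984690485 281.5313144485982 208.91896984314175 [ 81.01565344 622.54486804 385.23774488] [[0.234, 0.972, -0.001], [0.945, -0.227, 0.236], [0.229, -0.056, -0.972]]
```

```bash
python3 - <<'E'
import cv2
for n in('top','scene'):
    i=cv2.imread(f'pics/{n}0.png');cv2.imwrite(f'pics/{n}0b.png',cv2.resize(i,(800,600),interpolation=cv2.INTER_CUBIC))
E
```

```text
(no output)
```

View pics/top0b.png

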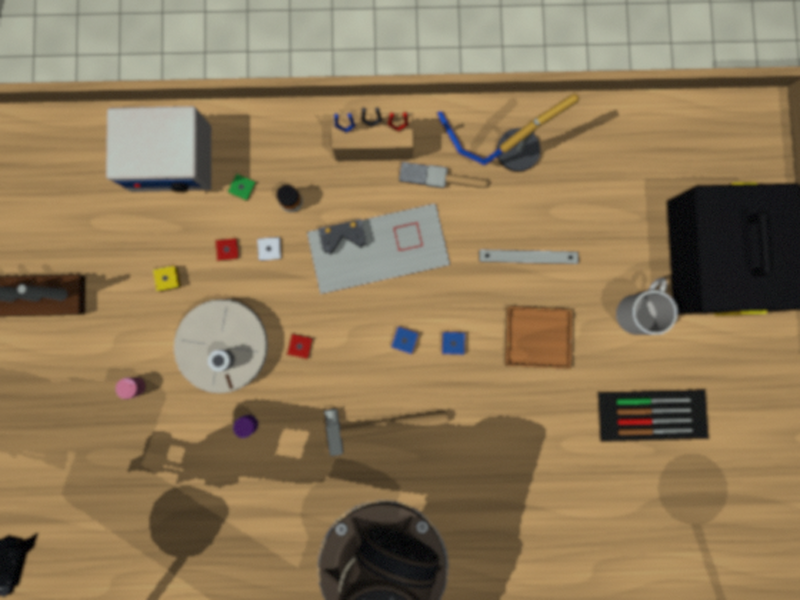

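View pics/scene0b.png

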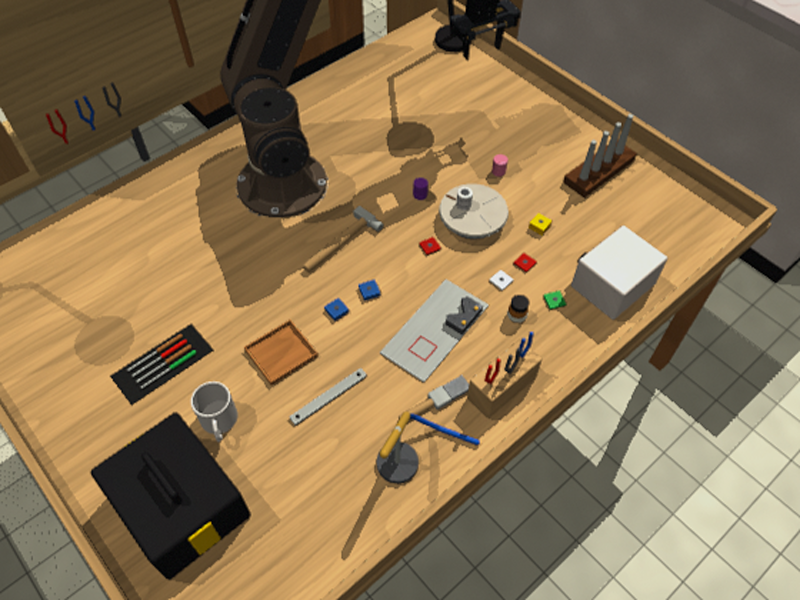

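Top view (800x600): silver blank on the turntable at (218,358). Its look-alikes are pink (127,388) and purple (245,425), neither wanted. Spacers are red (227,248) and (300,345), yellow (165,278), blue (405,340) and (453,342); white (268,248) and green (241,187) are decoys. The plate is at (380,248), the bar at (528,256) and the tray at (540,336).

```bash
cat >> h.py <<'E'
HSV=dict(red=[((0,150,60),(6,255,255)),((174,150,60),(180,255,255))],yellow=[((24,150,90),(33,255,255))],blue=[((103,120,50),(122,255,255))],pad=[])
def mask(c,col,img=None):
    hsv=cv2.cvtColor(c['pixels'],cv2.COLOR_RGB2HSV)
    m=0
    for a,b in HSV[col]: m=m|cv2.inRange(hsv,a,b)
    return m
def quads(c,col,z,fish=False,lo=30,hi=1e9,zc=None):
    """blobs -> fitted square on plane z: centre, yaw mod 90, sides, pixel"""
    m=cv2.morphologyEx(mask(c,col),cv2.MORPH_CLOSE,np.ones((5,5),np.uint8))
    out=[]
    for k in cv2.findContours(m,cv2.RETR_EXTERNAL,cv2.CHAIN_APPROX_NONE)[0]:
        if not lo<cv2.contourArea(k)<hi: continue
        P=np.array([onz(c,u,v,z,fish)[:2] for u,v in k[:,0]],np.float32)
        (x,y),s,a=cv2.minAreaRect(P)
        out.append((round(x,1),round(y,1),round((a+45)%90-45,1),np.round(s,1).tolist(),k[:,0].mean(0).round().tolist()))
    return out
E
python3 - <<'E'
from h import *
c=dict(np.load('top0.npz'))
for col,z in(('red',8),('yellow',24),('blue',16)):
    for q in quads(c,col,z): print(col,q)
hsv=cv2.cvtColor(c['pixels'],cv2.COLOR_RGB2HSV)
for n,(u,v) in dict(plate=(266,202),bar=(370,180),tray=(378,235),blank=(153,251),disc=(140,235),table=(300,300)).items(): print(n,hsv[v,u],onz(c,u,v,0).round())
s=dict(np.load('scene0.npz'))
i=s['pixels'][110:190,280:420,::-1];a=cv2.resize(i,None,fx=4,fy=4,interpolation=cv2.INTER_CUBIC)
b=cv2.resize(c['pixels'][130:280,100:250,::-1],(320,320),interpolation=cv2.INTER_CUBIC)
w=cv2.imread('pics/wrist0.png')
cv2.imwrite('pics/crop1.png',np.vstack([a,w[:280,:]]))
E
```

```text
red (270.3, -508.6, -1.5, [66.1, 14.1], [444.0, 295.0])
red (436.7, 156.8, -13.9, [41.2, 40.6], [210.0, 242.0])
red (637.3, 301.5, -0.0, [40.7, 40.9], [159.0, 174.0])
yellow (482.0, -755.0, -1.4, [52.1, 5.7], [527.0, 218.0])
yellow (579.0, 420.6, 10.1, [45.4, 47.1], [116.0, 195.0])
blue (435.9, -151.6, -1.8, [40.2, 37.3], [317.0, 240.0])
blue (443.9, -54.8, -19.9, [38.0, 38.8], [283.0, 238.0])
blue (775.2, 438.9, 0.5, [11.1, 151.2], [110.0, 128.0])
blue (848.5, -187.9, -35.2, [151.7, 47.7], [326.0, 101.0])
plate [ 18 118 175] [549.  -8.   0.]
bar [ 68  13 154] [ 606. -315.    0.]
tray [ 14 158 139] [ 444. -331.    0.]
blank [115  20  76] [415. 321.   0.]
disc [ 25  26 175] [462. 359.   0.]
table [ 18 118 110] [264. -99.   0.]
```

View pics/crop1.png

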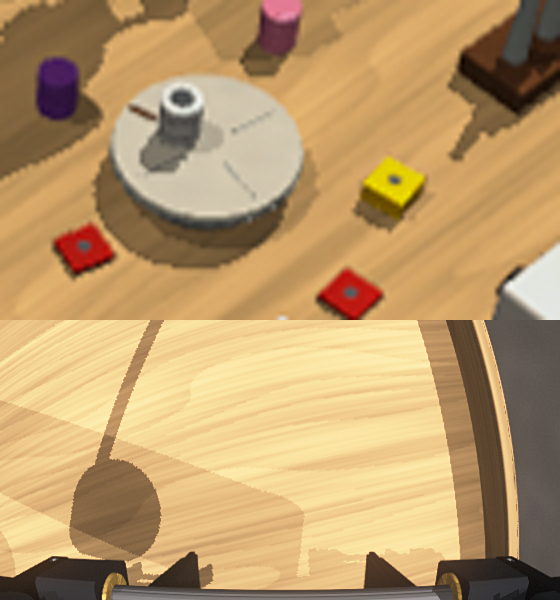

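The crop confirms the silver-grey steel blank (48 mm) with a ringed top, standing on the pale disc. Next I measure the fixture, bar, tray, disc and blank.

```bash
python3 - <<'E'
from h import *
c=dict(np.load('top0.npz'))
hsv=cv2.cvtColor(c['pixels'],cv2.COLOR_RGB2HSV)
def rect(m,z,box,hull=True):
    x0,y0,x1,y1=box;mm=np.zeros_like(m);mm[y0:y1,x0:x1]=m[y0:y1,x0:x1]
    k=max(cv2.findContours(mm,cv2.RETR_EXTERNAL,cv2.CHAIN_APPROX_NONE)[0],key=cv2.contourArea)
    P=np.array([onz(c,u,v,z)[:2] for u,v in k[:,0]],np.float32)
    return cv2.minAreaRect(P), cv2.minEnclosingCircle(P)
low=cv2.inRange(hsv,(0,0,0),(180,60,255))
print('plate',rect(low,6,(205,140,320,210))[0])
print('bar',rect(low,10,(328,168,412,190))[0])
print('disc',rect(cv2.inRange(hsv,(0,0,0),(180,70,255)),42,(115,200,195,282))[1])
tr=cv2.inRange(hsv,(0,135,60),(15,255,255))
print('tray',rect(tr,16,(345,205,410,265))[0])
red=cv2.inRange(hsv,(0,70,60),(10,255,255))|cv2.inRange(hsv,(168,70,60),(180,255,255))
k=red[150:180,268:302]; v,u=np.nonzero(k); print('redsq px',u.min()+268,u.max()+268,v.min()+150,v.max()+150)
print(rect(cv2.morphologyEx(red,cv2.MORPH_CLOSE,np.ones((3,3))),6,(268,148,302,182))[0])
g=hsv[238:266,140:168]
print('blank ring bright:'); m=((hsv[...,2]>190)&(hsv[...,1]<22)).astype(np.uint8)*255
print(rect(m,90,(140,238,168,266))[1])
print(onz(c,152.6,250.6,90))
E
```

```text
plate ((632.7903442382812, -5.1756134033203125), (132.427978515625, 271.5812072753906), 11.34666633605957)
bar ((607.299560546875, -312.5821533203125), (198.58792114257812, 25.670284271240234), 87.31380462646484)
disc ((442.28900146484375, 306.16497802734375), 92.34880065917969)
tray ((443.02447509765625, -324.3728332519531), (133.076416015625, 119.67723083496094), 86.05669403076172)
redsq px 276 291 156 174
((629.179443359375, -49.32054138183594), (2.922800302505493, 0.0), -91.39641571044922)
blank ring bright:
((406.61151123046875, 309.41033935546875), 9.706527709960938)
[417.99079191 297.12597757  90.        ]
```

```bash
cat >> h.py <<'E'
from scipy.spatial.transform import Rotation as Ro
def tool(s=None):
    s=s or status.state(); return np.array(s['eef_pos']),Ro.from_euler('xyz',s['tcp_rot']).as_matrix()
def jaw(R): return np.degrees(np.arctan2(R[1,2],R[0,2]))
def go(x,y,z,jawdeg=None):
    """tool-axis shifts from now to the target (given before turning), then the turn"""
    p,R=tool(); d=R.T@(np.array([x,y,z])-p); turn=0
    if jawdeg is not None:
        e=(jawdeg-jaw(R)+90)%180-90; turn=e*np.sign(R[2,0])
    print('at',p.round(1),'jaw',jaw(R).round(1),'shift',d.round(1),'turn',round(turn,1),'q6',status.state()['joints'][5].round(2))
    return d,turn
def camoff():
    c=cam('wrist');p,R=tool();return R.T@(-c['R'].T@c['t']-p)
E
python3 - <<'E'
from h import *
p,R=tool();print(R.round(3).tolist(),jaw(R));print(camoff().round(1))
c=dict(np.load('wrist0.npz'))
for dz in(0,-50,-100,-188): print(dz,np.round(proj(c,p+[0,0,dz],True)))
for v in (20,100,209): print(v,(onz(c,281,v,0,True)-p).round())
go(408+60*0,309,200)
E
```

```text
[[-0.0, -0.972, 0.234], [-0.001, 0.234, 0.972], [-1.0, 0.0, -0.001]] 76.49066774560781
[-196.6   66.6   -0.7]
0 [283. 238.]
-50 [283. 217.]
-100 [283. 203.]
-188 [282. 187.]
20 [-199.   46. -189.]
100 [-101.   23. -189.]
209 [  26.   -8. -189.]
at [145.9 607.6 188.7] jaw 76.5 shift [ -11.2 -324.6 -229.1] turn 0 q6 -0.11
```

View pics/wrist0.png

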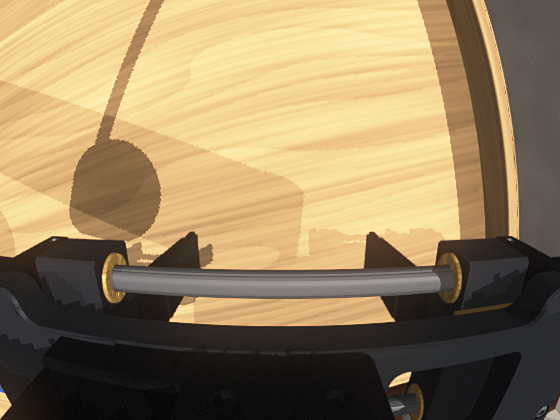

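Call:
apply_moves([
  [0,-1,-32,-23,0],
  [0,-1,-32,-23,0],
  [0,-1,-32,-23,0],
  [0,-1,-32,-23,0],
  [0,-1,-32,-23,0],
  [0,-1,-32,-23,0],
  [0,-1,-32,-23,0],
  [0,-1,-32,-23,0],
  [0,-1,-32,-23,0],
  [0,-1,-32,-23,0],
])

```text
t: 1.2
eef_pos: [404.2, 308.0, 199.1]
tcp_rot: [-0.263, 1.571, 1.072]
ft_force: [0.7, 0.6, 0.1]
opening: 0.999
```

Call:
apply_moves([
  [0,0,0,0,-7],
  [0,0,0,0,-6.5],
  [0,0,0,0,0],
  [0,0,0,0,0],
])

```text
t: 1.6
eef_pos: [403.3, 309.4, 199.0]
tcp_rot: [0.802, 1.571, 2.369]
ft_force: [-0.1, 0.2, 0.8]
opening: 0.997
```

```bash
python3 - <<'E'
from h import *
c=cam('wrist','w1.png');np.savez('w1.npz',**c)
p,R=tool();print(p,jaw(R),status.state()['ft_force'])
E
```

```text
[403.25037781 309.46647521 199.01251241] 89.83434478005448 [ 1.4482449  -0.13622723  0.46793965]
```

View pics/w1.png

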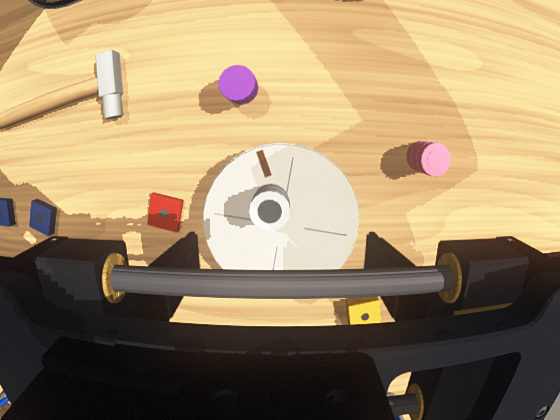

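The wrist view shows the blank's ring top at (269,211) between the open fingers. I cast this onto z=90.

```bash
python3 - <<'E'
from h import *
c=dict(np.load('w1.npz'));c['cx']=float(c['cx']);c['cy']=float(c['cy'])
hsv=cv2.cvtColor(c['pixels'],cv2.COLOR_RGB2HSV)
m=cv2.inRange(c['pixels'],(0,0,0),(110,110,110));mm=np.zeros_like(m);mm[198:226,256:284]=m[198:226,256:284]
k=max(cv2.findContours(mm,cv2.RETR_EXTERNAL,cv2.CHAIN_APPROX_NONE)[0],key=cv2.contourArea)
(u,v),r=cv2.minEnclosingCircle(k);print(u,v,r)
X=onz(c,u,v,90,True);print('blank',X)
for col,z in(('red',8),('blue',16)): print(quads(c,col,z,True,lo=100))
t=dict(np.load('top0.npz'));print('expected in top px',proj(t,X))
go(X[0],X[1],66,90)
E
```

```text
Traceback (most recent call last):
ValueError: max() iterable argument is empty
```

```bash
python3 - <<'E'
from h import *
c=dict(np.load('w1.npz'))
m=cv2.inRange(c['pixels'],(0,0,0),(150,150,150));mm=np.zeros_like(m);mm[203:220,260:280]=m[203:220,260:280]
print(c['pixels'][211,245:292,0])
k=max(cv2.findContours(mm,cv2.RETR_EXTERNAL,cv2.CHAIN_APPROX_NONE)[0],key=cv2.contourArea)
(u,v),r=cv2.minEnclosingCircle(k);print(u,v,r)
X=onz(c,u,v,90,True);print('blank',X)
for col,z in(('red',8),('blue',16)): print(quads(c,col,z,True,lo=100))
t=dict(np.load('top0.npz'));print('expected in top px',proj(t,X))
go(X[0],X[1],66,90)
E
```

```text
[190 188 187 194 247 255 254 253 253 253 255 255 205 135 121 121 123 122
 125 126 123 123 122 127 121 124 121 122 121 122 122 121 121 119 119 112
 133 255 250 247 246 247 247 247 249 224 235]
269.2132263183594 210.9191131591797 11.522171020507812
blank [412.80329056 296.79346532  90.        ]
[(434.4, 157.8, -13.9, [44.3, 43.7], [165.0, 212.0])]
[(449.3, -57.1, -21.7, [40.8, 24.3], [37.0, 224.0]), (433.3, -143.5, -5.9, [25.3, 41.5], [4.0, 213.0])]
expected in top px (np.float64(152.7257942343963), np.float64(252.54677021002993))
at [403.3 309.5 199. ] jaw 89.8 shift [133.   -9.6 -12.7] turn -0.2 q6 -1.04
```

Call:
apply_moves([
  [0,0,-9.6,-12.7,0],
  [0,40,0,0,0],
  [0,40,0,0,0],
  [0,36,0,0,0],
  [0,20,0,0,0],
  [0,0,0,0,0],
  [0.4,0,0,0,0],
  [0.5,0,0,0,0],
  [0.6,0,0,0,0],
  [1,0,0,0,0],
])

```text
t: 2.65
eef_pos: [413.4, 296.9, 63.9]
tcp_rot: [-1.05, 1.569, 0.52]
ft_force: [-0.3, 0.2, 1.0]
opening: 0.718
```

Call:
apply_moves([
  [1,0,0,0,0],
  [1,0,0,0,0],
  [1,0,0,0,0],
  [1,0,0,0,0],
  [1,0,0,0,0],
])

```text
t: 3.15
eef_pos: [413.1, 296.7, 63.1]
tcp_rot: [-0.874, 1.57, 0.697]
ft_force: [-0.1, -0.4, 0.2]
opening: 0.395
```

Call:
apply_moves([
  [1,0,0,0,0],
  [1,-20,0,0,0],
  [1,-40,0,0,0],
  [1,-40,0,0,0],
  [1,-5,-15,-20,0],
  [1,0,-26,-30,0],
  [1,0,-26,-30,0],
  [1,0,-26,-32,0],
  [1,0,-26,-32,0],
  [1,0,-26,-32,0],
])

```text
t: 4.15
eef_pos: [558.4, 119.1, 167.6]
tcp_rot: [1.543, 1.57, 3.114]
ft_force: [0.7, 0.5, -3.1]
opening: 0.39
```

Call:
apply_moves([
  [1,0,-26,-32,0],
  [1,0,-26,-32,0],
  [1,0,0,0,-6],
  [1,0,0,0,-5.4],
  [1,0,0,0,0],
  [1,0,0,0,0],
])

```text
t: 4.75
eef_pos: [609.6, 56.7, 167.7]
tcp_rot: [1.223, 1.57, 2.99]
ft_force: [-0.1, -0.1, -2.5]
opening: 0.391
```

```bash
python3 - <<'E'
from h import *
c=cam('wrist','w2.png');np.savez('w2.npz',**c);t=cam('top','t2.png');np.savez('t2.npz',**t)
s=status.state();p,R=tool();print(p,jaw(R),s['ft_force'],s['opening'])
i=cv2.imread('pics/w2.png');j=cv2.resize(cv2.imread('pics/t2.png'),(400,300))
i[:300,:][230:,:]
cv2.imwrite('pics/w2b.png',cv2.resize(i[:300],(800,429)))
E
```

```text
[609.75028408  56.85118917 167.9333814 ] 101.28892898016325 [-0.23273087  0.21058453 -2.47499117] 0.3935732472897788
```

View pics/w2b.png

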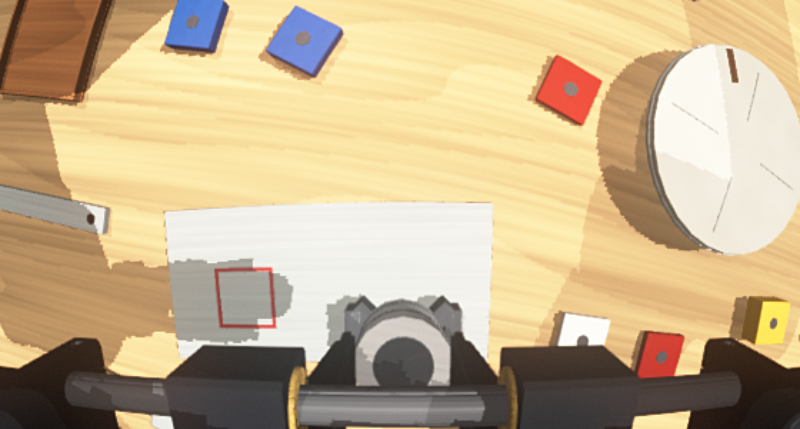

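The wrist view shows the blank held and the red square at about (245,298) in the scaled picture, with the plate's near corners at (165,211) and (492,203). I refine the pad and plate from these.

```bash
python3 - <<'E'
from h import *
c=dict(np.load('w2.npz'))
hsv=cv2.cvtColor(c['pixels'],cv2.COLOR_RGB2HSV)
red=cv2.inRange(hsv,(0,60,40),(10,255,255))|cv2.inRange(hsv,(168,60,40),(180,255,255))
mm=np.zeros_like(red);mm[180:236,140:200]=red[180:236,140:200]
v,u=np.nonzero(mm);P=np.array([onz(c,a,b,6,True)[:2] for a,b in zip(u,v)],np.float32)
sq=cv2.minAreaRect(P);print('pad',sq)
for s in 1/1.4286,:
  A=onz(c,165*s,211*s,6,True);B=onz(c,492*s,203*s,6,True);d=B-A
  print('edge',A,B,np.hypot(*d[:2]),np.degrees(np.arctan2(-d[0],d[1])))
  a=np.arctan2(-d[0],d[1]);ex=np.array([np.cos(a),np.sin(a)]);ey=np.array([-ex[1],ex[0]])
  m=(A+B)[:2]/2+65*ex;print('centre from near edge',m,'pad',m+10*ex-65*ey,'seat',m+10*ex+65*ey)
for col,z in(('red',8),('blue',16),('yellow',24)):
    for q in quads(c,col,z,True,lo=200):print(col,q)
E
```

```text
pad ((653.9916381835938, -67.95445251464844), (51.36641311645508, 51.629249572753906), 11.463397026062012)
edge [ 593.96306356 -149.87874122    6.        ] [541.1481877  113.78733467   6.        ] 268.90372010798245 11.32699416679473
centre from near edge [631.28957072  -5.27917506] pad [653.86132126 -67.04903889] seat [628.32826483  60.4188513 ]
red (636.0, 302.8, 4.8, [44.4, 44.2], [462.0, 248.0])
red (435.5, 156.9, -14.0, [43.4, 43.3], [398.0, 62.0])
blue (441.8, -54.9, -20.8, [41.4, 41.6], [213.0, 28.0])
blue (433.7, -149.5, -1.8, [48.0, 42.4], [136.0, 15.0])
yellow (578.0, 422.5, 10.5, [42.6, 41.8], [540.0, 225.0])
```

Call:
apply_moves([
  [1,40,0,0,0],
  [1,40,0,0,0],
  [1,40,0,0,0],
  [1,15,0,0,0],
  [1,4,0,0,0],
  [1,1,0,0,0],
  [1,0,0,0,0],
  [1,0,0,0,0],
])

```text
t: 5.65
eef_pos: [610.7, 56.6, 29.6]
tcp_rot: [-1.745, 1.568, 0.025]
ft_force: [0.3, 0.4, -3.4]
opening: 0.4
```

```bash
python3 - <<'E'
from h import *
s=status.state();p,R=tool();print(p,jaw(R),s['ft_force'],s['opening'])
E
```

```text
[610.72119015  56.64647639  29.59031901] 101.38450939117946 [ 0.34395617  0.43792086 -3.38945937] 0.40018158039098023
```

Call:
apply_moves([
  [1,1.5,0,0,0],
  [1,0,0,0,0],
  [1,0.7,0,0,0],
  [1,0,0,0,0],
  [1,0,0,0,0],
])

```text
t: 6.15
eef_pos: [610.6, 56.6, 26.4]
tcp_rot: [-1.723, 1.569, 0.046]
ft_force: [1.7, 0.4, 4.8]
opening: 0.4
```

Call:
apply_moves([
  [0.2,0,0,0,0],
  [0.2,0,0,0,0],
  [0.2,0,0,0,0],
  [0.2,-10,0,0,0],
  [0.2,-40,0,0,0],
  [1,0,25,0,0],
  [1,0,25,0,0],
  [1,0,0,0,0],
  [1,0,0,0,0],
  [1,0,0,0,0],
])

```text
t: 7.15
eef_pos: [561.9, 46.8, 76.2]
tcp_rot: [-1.734, 1.57, 0.035]
ft_force: [-0.7, -0.7, 0.2]
opening: 0.437
```

Call:
apply_moves([
  [1,0,0,0,0],
  [1,0,0,0,0],
  [1,30,0,0,0],
  [1,17,0,0,0],
  [1,0,0,0,0],
  [1,0,0,0,0],
  [1,0,-10,0,0],
  [1,0,-6,0,0],
  [1,0,0,0,0],
  [1,0,0,0,0],
])

```text
t: 8.15
eef_pos: [576.8, 50.0, 29.1]
tcp_rot: [-1.622, 1.57, 0.148]
ft_force: [-0.1, 0.1, 0.4]
opening: 0.004
```

Call:
apply_moves([
  [1,0,-3,0,0],
  [1,0,-3,0,0],
  [1,0,-3,0,0],
  [1,0,-3,0,0],
  [1,0,-3,0,0],
  [1,0,-2,0,0],
  [1,0,-2,0,0],
  [1,0,-1,0,0],
  [1,0,0,0,0],
  [1,0,0,0,0],
])

```text
t: 9.15
eef_pos: [596.2, 53.8, 28.8]
tcp_rot: [0.529, 1.571, 2.299]
ft_force: [-0.0, 0.4, -0.3]
opening: 0.004
```

Call:
apply_moves([
  [1,0,-1,0,0],
  [1,0,-1,0,0],
  [1,0,-1,0,0],
  [1,0,0,0,0],
])

```text
t: 9.55
eef_pos: [599.3, 54.5, 28.8]
tcp_rot: [-1.112, 1.571, 0.658]
ft_force: [0.5, 0.8, 0.4]
opening: 0.006
```

Call:
apply_moves([
  [1,0,-1,0,0],
  [1,0,-0.5,0,0],
  [1,0,0,0,0],
])

```text
t: 9.85
eef_pos: [600.7, 54.8, 28.8]
tcp_rot: [-0.201, 1.571, 1.569]
ft_force: [0.2, 0.1, -0.7]
opening: 0.004
```

Call:
apply_moves([
  [1,0,-1,0,0],
  [1,0,-0.5,0,0],
  [1,0,0,0,0],
])

```text
t: 10.15
eef_pos: [602.2, 55.0, 28.8]
tcp_rot: [-1.193, 1.571, 0.577]
ft_force: [-0.0, 0.5, -0.2]
opening: 0.005
```

```bash
python3 - <<'E'
from h import *
c=cam('wrist','w3.png');s=cam('scene','s3.png')
a=cv2.resize(c['pixels'][100:280,160:440,::-1],None,fx=2.0,fy=2.0)
x,y=map(int,proj(s,(628,60,30)));print(x,y)
b=cv2.resize(s['pixels'][y-50:y+50,x-70:x+70,::-1],(560,240+0),interpolation=cv2.INTER_CUBIC)
cv2.imwrite('pics/c3.png',np.vstack([a,b]))
E
```

```text
317 213
```

View pics/c3.png

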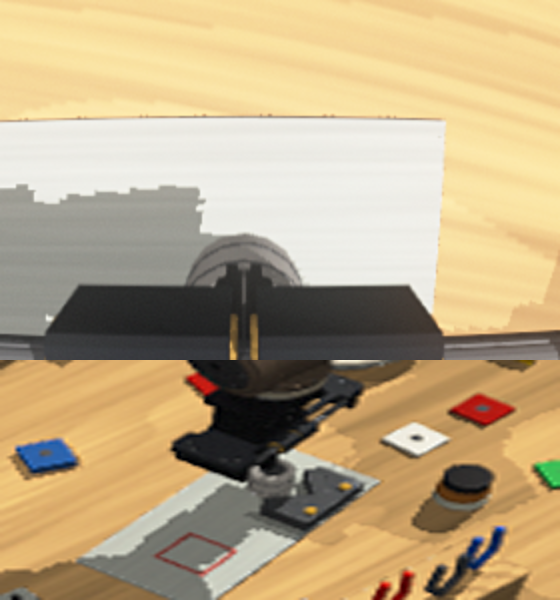

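```bash
python3 - <<'E'
from h import *
c=cam('wrist');s=cam('scene');np.savez('s3.npz',**s)
ex=np.array([.98,.198,0])
p,R=tool();print(p)
for C in((628.3,60,0),(600,55,0)):
    C=np.array(C)
    for z in(6,54): print(C,z,[np.round(proj(c,C+[0,0,z]+k*20*ex,True)) for k in(-1,1)],np.round(proj(s,C+[0,0,z])))
print('tip',proj(c,p+[0,0,-11],True))
E
python3 - <<'E'
import cv2
i=cv2.imread('pics/s3.png')[170:250,270:370];cv2.imwrite('pics/c3b.png',cv2.resize(i,(700,560),interpolation=cv2.INTER_CUBIC))
E
```

```text
[602.10026877  55.01996653  28.81172911]
[628.3  60.    0. ] 6 [array([282., 236.]), array([282., 287.])] [317. 218.]
[628.3  60.    0. ] 54 [array([282., 263.]), array([282., 321.])] [318. 210.]
[600  55   0] 6 [array([283., 197.]), array([283., 251.])] [311. 213.]
[600  55   0] 54 [array([283., 214.]), array([283., 281.])] [312. 205.]
tip (np.float64(282.1747314012034), np.float64(232.62125821574966))
```

View pics/c3b.png

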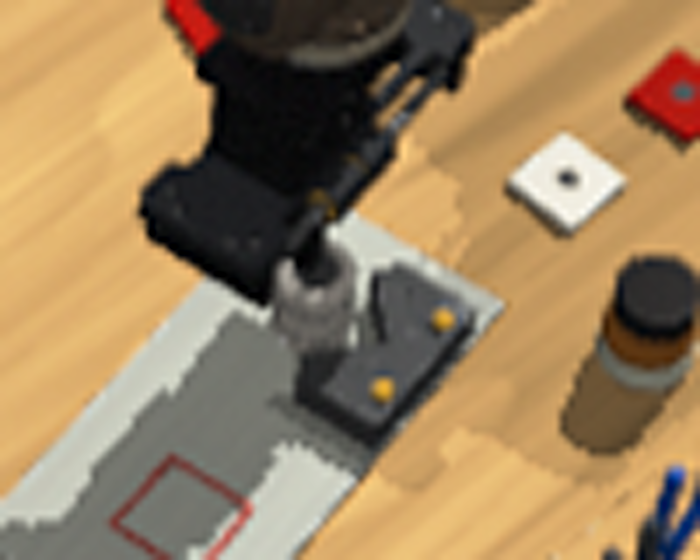

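The view is ambiguous: the fingers may be inside the blank's ring. I'll raise straight up and look.

Call:
apply_moves([
  [1,-20,0,0,0],
  [1,-40,0,0,0],
  [1,-40,0,0,0],
  [1,0,0,0,0],
  [1,0,0,0,0],
])

```text
t: 10.85
eef_pos: [602.2, 55.0, 129.4]
tcp_rot: [-1.738, 1.569, 0.031]
ft_force: [-0.9, 0.2, -0.1]
opening: 0.009
```

```bash
python3 - <<'E'
from h import *
c=cam('wrist','w4.png');np.savez('w4.npz',**c);s=cam('scene','s4.png')
p,R=tool();st=status.state();print(p,jaw(R),st['ft_force'],st['opening'])
a=cv2.resize(c['pixels'][100:280,140:420,::-1],None,fx=2,fy=2)
b=cv2.resize(s['pixels'][170:250,270:370,::-1],(560,240),interpolation=cv2.INTER_CUBIC)
cv2.imwrite('pics/c4.png',np.vstack([a,b]))
for z in(6,54): print([np.round(proj(c,np.array([628.3,60,z])+k*20*np.array([.98,.198,0]),True)) for k in(-1,0,1)])
E
```

```text
[601.4507275   55.03433199 127.70767539] 101.39044319816486 [0.0228566  0.46374623 0.06699452] 0.005005653589243672
[array([282., 204.]), array([282., 223.]), array([282., 242.])]
[array([282., 217.]), array([282., 239.]), array([282., 260.])]
```

View pics/c4.png

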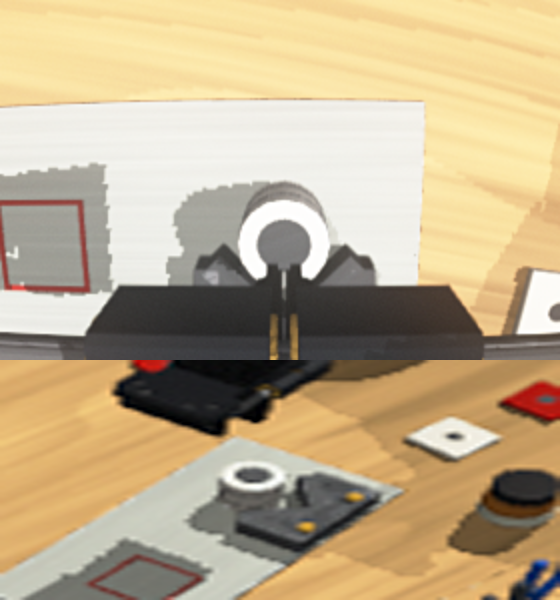

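```bash
python3 - <<'E'
from h import *
c=dict(np.load('w4.npz'))
px=c['pixels'][205:236,255:310]
m=(cv2.inRange(c['pixels'],(225,225,225),(255,255,255)));mm=np.zeros_like(m);mm[196:232,255:310]=m[196:232,255:310]
n,l,st,ce=cv2.connectedComponentsWithStats(mm);print(st[1:],ce[1:])
for r in range(190,236,3): print(r,c['pixels'][r,250:316:3,1])
for v in(218,220,222): print(onz(c,282.5,v,54,True))
E
```

```text
[[297 196  13  25 155]
 [259 200  46  32 690]] [[305.14193548 203.4516129 ]
 [281.69565217 214.54927536]]
190 [243 243 242 245 245 245 222 220 223 233 212 209 240 245 242 241 241 240
 240 242 241 240]
193 [166 169 172 165 167 170 170 152 121 126 127 136 136 134 229 243 240 241
 241 241 242 242]
196 [168 169 169 168 167 172 125 126 139 133 119 139 143 165 155 174 241 240
 240 240 241 241]
199 [166 166 165 165 167 142 134 110 135 135 150 156 160 158 155 176 199 240
 239 239 241 241]
202 [167 164 166 166 168 120 123 209 255 255 254 254 255 255 222 167 170 244
 239 239 239 239]
205 [167 168 169 166 137 122 255 254 253 253 253 253 253 253 253 255 177 198
 242 242 241 242]
208 [164 164 164 165  96 255 253 253 253 255 255 255 255 254 253 253 255 154
 232 239 238 238]
211 [167 167 167 169 237 253 253 255 242 122 122 125 129 239 255 253 254 245
 222 242 240 241]
214 [167 167 167 147 255 253 254 189 125 128 127 126 130 126 193 254 253 254
 220 225 240 240]
217 [167 165 166 155 253 252 255 123 125 125 125 125 129 131 126 255 253 254
 209 221 241 240]
220 [167 165 162 235 253 253 202 123 127 125 127 132 128 126 127 232 253 253
 237 225 235 243]
223 [ 90  84 169 229 253 253 188 128 127 128 126 127 127 126 127 186 253 253
 255 130 115  84]
226 [ 70  65  86 175 253 252 255 119 123 126 124 123 123 122 123 255 253 253
 148 106  72  73]
229 [ 80  69  69  85 255 252 255 127 124 119 122 125 126 128 123 255 253 255
  92  71  74  93]
232 [107  82  64  60 246 254 253 255  65  76 125 129  79  73 255 252 253 255
  65  69  95 123]
235 [121 110 110  62  68 255 253 255  48  60  71  73  56  44 255 253 255  53
  64  99 119 123]
[609.52288384  56.88741384  54.        ]
[611.28949067  57.24342711  54.        ]
[613.06221571  57.60069503  54.        ]
```

Call:
apply_moves([
  [0,0,35,0,0],
  [0,0,35,0,0],
  [0,0,0,0,0],
  [0,0,0,0,0],
  [0,0,0,0,0],
])

```text
t: 11.45
eef_pos: [534.1, 41.2, 128.2]
tcp_rot: [1.01, 1.57, 2.779]
ft_force: [0.2, 1.1, 0.1]
opening: 0.368
```

```bash
python3 - <<'E'
from h import *
c=cam('wrist','w5.png');np.savez('w5.npz',**c);t=cam('top','t5.png');np.savez('t5.npz',**t);s=cam('scene','s5.png');np.savez('s5.npz',**s)
p,R=tool();print(p,jaw(R))
a=cv2.resize(c['pixels'][120:300,180:400,::-1],(440,360))
u,v=map(int,proj(t,(628,60,30)));b=cv2.resize(t['pixels'][v-30:v+30,u-30:u+30,::-1],(360,360),interpolation=cv2.INTER_CUBIC);print(u,v)
b2=cv2.resize(s['pixels'][180:240,285:365,::-1],(400,240),interpolation=cv2.INTER_CUBIC);
cv2.imwrite('pics/c5.png',np.vstack([np.hstack([a,b]),np.hstack([b2,np.zeros((240,400,3),np.uint8)])]))
ex=np.array([.98,.198,0])
for C in((628.3,60,0),(612,56.7,0)):
  for z in(6,54): print(C,z,[np.round(proj(c,np.array(C)+[0,0,z]+k*20*ex,True)).tolist() for k in(-1,0,1)],[np.round(proj(q,np.array(C)+[0,0,z]),1).tolist() for q in(t,s)])
E
```

```text
[533.98930622  41.28282766 128.36518867] 101.39909016436357
241 174
(628.3, 60, 0) 6 [[282.0, 268.0], [282.0, 285.0], [282.0, 301.0]] [[242.1, 175.2], [317.4, 217.6]]
(628.3, 60, 0) 54 [[282.0, 289.0], [282.0, 307.0], [282.0, 325.0]] [[240.8, 172.7], [318.3, 209.7]]
(612, 56.7, 0) 6 [[282.0, 254.0], [282.0, 271.0], [282.0, 288.0]] [[243.3, 180.7], [313.5, 215.2]]
(612, 56.7, 0) 54 [[282.0, 273.0], [282.0, 292.0], [282.0, 310.0]] [[242.1, 178.4], [314.3, 207.3]]
```

View pics/c5.png

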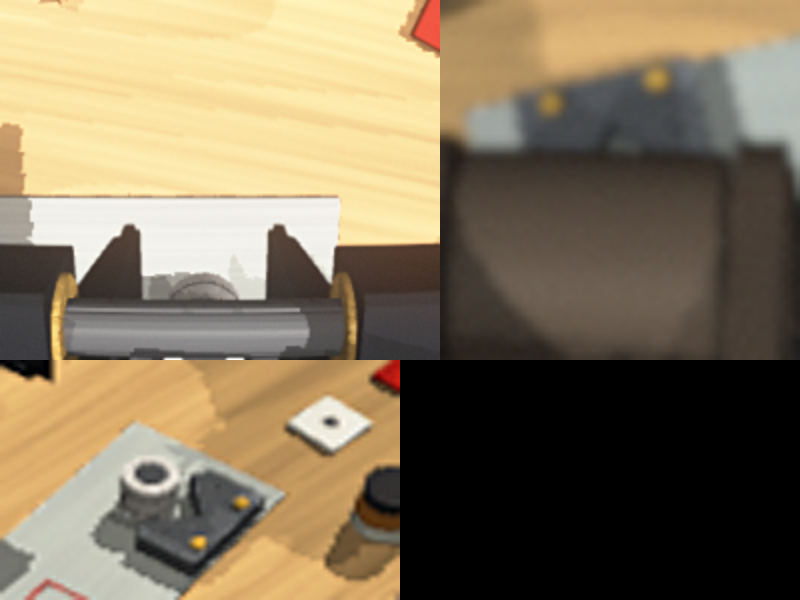

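The blank is still about 15 mm short of home (scene crop (150,475), wrist arc row 256). The closed fingers slid past it without moving it. I'll push instead with the inner face of the rear pad, with the jaws wide open along the fixture's x.

Call:
apply_moves([
  [0,0,0,0,8.2],
  [0,0,0,0,8.2],
  [0,0,0,0,8.2],
  [0,0,0,0,8.2],
  [0,0,0,0,8.2],
  [0,0,0,0,8.2],
  [0,0,0,0,8.2],
  [0,0,0,0,8.2],
  [0,0,0,0,8.2],
  [0,0,0,0,8.2],
])

```text
t: 12.6
eef_pos: [533.8, 41.3, 128.5]
tcp_rot: [2.466, 1.571, 2.799]
ft_force: [-0.0, -0.9, -0.5]
opening: 1.004
```

Call:
apply_moves([
  [0,0,0,0,8],
  [0,0,0,33,0],
  [0,0,0,33,0],
  [0,0,0,34,0],
  [0,0,0,0,0],
  [0,0,0,0,0],
])

```text
t: 13.2
eef_pos: [631.5, 61.1, 127.9]
tcp_rot: [2.906, 1.57, 3.105]
ft_force: [-0.8, 0.4, -0.0]
opening: 1.003
```

```bash
python3 - <<'E'
from h import *
c=cam('wrist','w6.png');np.savez('w6.npz',**c)
go(632,61,45,11.4)
for C in((628.3,60,0),(613,57,0)):
  for z in(6,54): print(C,z,[np.round(proj(c,np.array(C)+[0,0,z]+k*20*np.array([.98,.198,0]),True)).tolist() for k in(-1,0,1)])
E
```

```text
at [630.9  61.  128.2] jaw 11.4 shift [83.2 -0.3  1.2] turn 0.0 q6 -0.21
(628.3, 60, 0) 6 [[259.0, 198.0], [279.0, 198.0], [299.0, 198.0]]
(628.3, 60, 0) 54 [[256.0, 209.0], [279.0, 209.0], [302.0, 209.0]]
(613, 57, 0) 6 [[244.0, 198.0], [264.0, 198.0], [284.0, 198.0]]
(613, 57, 0) 54 [[238.0, 209.0], [261.0, 209.0], [284.0, 209.0]]
```

View pics/w6.png

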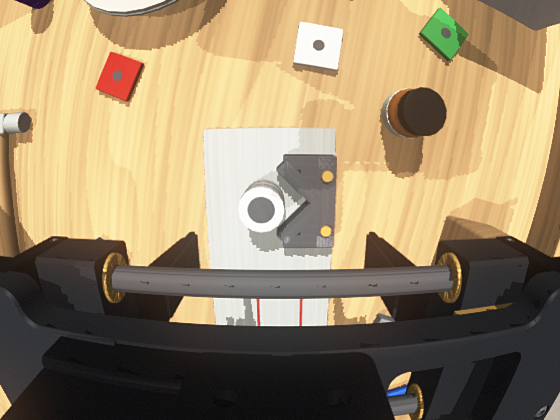

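The wrist view (11 seen) shows the blank's top at (261,209), where home would be (279,209), so it is 15 mm short. The lateral line is good.

Call:
apply_moves([
  [0,40,0,1,0],
  [0,35,0,0,0],
  [0,8,0,0,0],
  [0,0,0,5,0],
  [0,0,0,4,0],
  [0,0,0,3,0],
  [0,0,0,3,0],
  [0,0,0,3,0],
  [0,0,0,0,0],
  [0,0,0,0,0],
])

```text
t: 14.25
eef_pos: [650.1, 64.7, 45.9]
tcp_rot: [0.887, 1.571, 1.086]
ft_force: [0.5, -0.3, 0.2]
opening: 1.001
```

```bash
cat >> h.py <<'E'
def ring(c,box,z):
    x0,y0,x1,y1=box; m=cv2.inRange(c['pixels'],(0,0,0),(170,170,170));mm=np.zeros_like(m);mm[y0:y1,x0:x1]=m[y0:y1,x0:x1]
    n,l,st,ce=cv2.connectedComponentsWithStats(mm);i=1+st[1:,4].argmax();print('ring px',ce[i],st[i])
    return onz(c,*ce[i],z,True)
E
python3 - <<'E'
from h import *
c=cam('wrist','w7.png');np.savez('w7.npz',**c);p,R=tool();print(p,status.state()['ft_force'])
for C in((628.3,60,0),(613,57,0)):
  for z in(6,54): print(C,z,[np.round(proj(c,np.array(C)+[0,0,z]+k*20*np.array([.98,.198,0]),True)).tolist() for k in(-1,0,1)])
u,v=map(int,proj(c,(628,60,54),True));print(c['pixels'][v-10:v+11:10,u-60:u+60:4,1])
E
```

```text
[650.0576196   64.70928048  45.87856713] [-0.72232752 -0.36688873  0.64965369]
(628.3, 60, 0) 6 [[227.0, 220.0], [253.0, 220.0], [280.0, 220.0]]
(628.3, 60, 0) 54 [[215.0, 240.0], [247.0, 241.0], [279.0, 241.0]]
(613, 57, 0) 6 [[207.0, 219.0], [233.0, 220.0], [259.0, 220.0]]
(613, 57, 0) 54 [[191.0, 240.0], [222.0, 240.0], [254.0, 240.0]]
[[243 250 255 254 254 237 118 120 117 114 114 117 109 250 248 247 253 111
  121 225 222 243 238 250  64  72  91 103 101 116]
 [ 72  74  72 255 255 133 114 114 117 114 115 114 113 110 252 246 248 117
  172 246 243 134  77  72 117 119 119 124 116 116]
 [ 64  69  68 168 208 168 114 111 109 116 110 111 111 144 247 248 249 170
  151  75  73 119 114 115 121 120 116 113 114 117]]
```

View pics/w7.png

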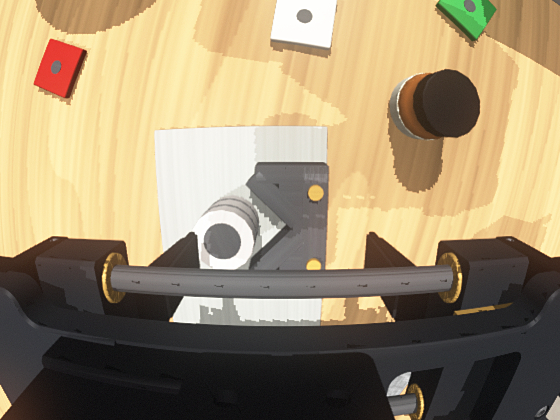

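The finger's inner edge at (197,240) just reaches the blank's rim and the blank hasn't moved. I continue the push in small steps.

Call:
apply_moves([
  [0,0,0,2,0],
  [0,0,0,2,0],
  [0,0,0,2,0],
  [0,0,0,0,0],
  [0,0,0,0,0],
])

```text
t: 14.8
eef_pos: [656.0, 65.9, 45.7]
tcp_rot: [2.323, 1.571, 2.522]
ft_force: [-1.0, 0.0, -0.3]
opening: 1.001
```

```bash
cat > meas.py <<'E'
from h import *
import sys
c=cam('wrist','wm.png');p,R=tool();print(p,status.state()['ft_force'],jaw(R))
u,v=map(int,proj(c,(628.3-15*float(sys.argv[1]),60-3*float(sys.argv[1]),54),True))
X=ring(c,(u-16,v-14,u+17,min(v+15,257)),54);print(X,'row',c['pixels'][240,180:270:3,1])
E
python3 meas.py 0.6
```

```text
[655.95985909  65.89481918  45.77181625] [0.6155127  0.92079342 0.65401846] 11.39237870353244
ring px [217.00758725 240.47799697] [206 226  25  29 659]
[615.90297771  57.43434019  54.        ] row [ 64  71  72  72  72  69 125 131 128 134 115 111 111 113 112 114 109 211
 247 247 248 236 106 168 165 246 243 222  68  74]
```

Call:
apply_moves([
  [0,0,0,1.5,0],
  [0,0,0,1.5,0],
  [0,0,0,1.5,0],
  [0,0,0,0,0],
  [0,0,0,0,0],
])

```text
t: 15.35
eef_pos: [660.4, 66.8, 45.8]
tcp_rot: [2.007, 1.571, 2.205]
ft_force: [0.3, -0.2, -0.6]
opening: 1.002
```

```bash
python3 meas.py 0.9; python3 - <<'E'
from h import *
i=cv2.imread('pics/wm.png');s=cam('scene')
a=cv2.resize(i[180:270,150:290],(560,360));b=cv2.resize(s['pixels'][180:240,285:385,::-1],(560,336),interpolation=cv2.INTER_CUBIC)
cv2.imwrite('pics/c8.png',np.vstack([a,b])[:600])
c=cam('wrist');p,R=tool();ex=np.array([.98,.198,0]);ey=np.array([-.198,.98,0])
for z in(35,54):
  for l in(-10,0,10): print(z,l,np.round(proj(c,[*(p-47.5*ex+l*ey)[:2],z],True)))
E
```

```text
[660.41321601  66.80681105  45.7808812 ] [-0.09391758 -0.55694657  1.3123653 ] 11.391610509470734
ring px [206.54259043 240.40373396] [192 226  32  29 857]
[613.7319086   56.93606366  54.        ] row [ 66  71  75  73  74  73 128 138 134 132 112 112 113 112 107 254 246 248
 250 112 150 169 165 246 242 223  70  72  95 117]
35 -10 [214. 244.]
35 0 [213. 231.]
35 10 [212. 216.]
54 -10 [208. 255.]
54 0 [207. 240.]
54 10 [206. 224.]
```

View pics/c8.png

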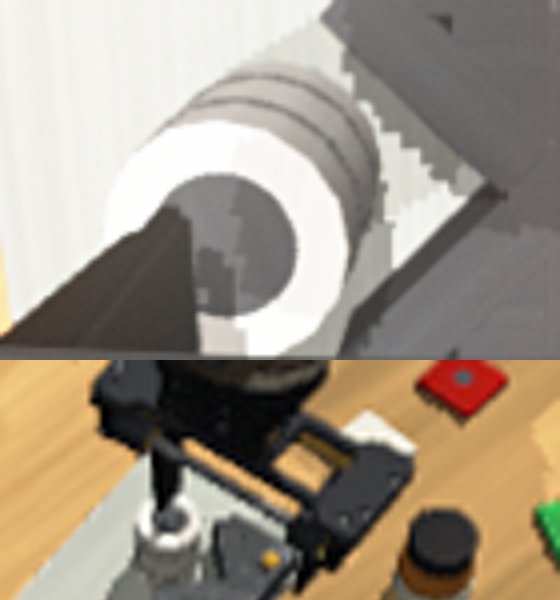

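```bash
python3 - <<'E'
from h import *
print(env.tip_extent,[a for a in dir(env) if a[0]!='_'])
s=cam('scene','s9.png');c=cam('wrist');p,R=tool();print(p,R.round(3).tolist())
ex=np.array([.98,.198,0]);ey=np.array([-.198,.98,0])
for h in(-11,0,15,28):print(h,[np.round(proj(s,p+[0,0,h]-k*ex)).tolist() for k in(47.5,58)],[np.round(proj(c,p+[0,0,h]-k*ex+l*ey,True)).tolist() for k in(47.5,58) for l in(0,10)])
print(proj(s,(613,57,54)))
a=s['pixels'][150:240,260:380,::-1];cv2.imwrite('pics/c9.png',cv2.resize(a,(800,600),interpolation=cv2.INTER_CUBIC))
E
```

```text
11.0 ['IKError', 'job_done', 'tip_extent']
[660.42586851  66.78438793  45.82458933] [[0.0, -0.197, 0.98], [0.0, 0.98, 0.197], [-1.0, 0.0, 0.0]]
-11 [[315.0, 211.0], [312.0, 209.0]] [[213.0, 231.0], [212.0, 216.0], [198.0, 230.0], [197.0, 216.0]]
0 [[315.0, 209.0], [312.0, 207.0]] [[210.0, 236.0], [209.0, 221.0], [194.0, 235.0], [193.0, 221.0]]
15 [[315.0, 206.0], [312.0, 205.0]] [[204.0, 243.0], [203.0, 228.0], [188.0, 243.0], [187.0, 227.0]]
28 [[315.0, 204.0], [313.0, 203.0]] [[199.0, 251.0], [198.0, 234.0], [182.0, 251.0], [180.0, 234.0]]
(np.float64(314.58975697276765), np.float64(207.44614714350482))
```

View pics/c9.png

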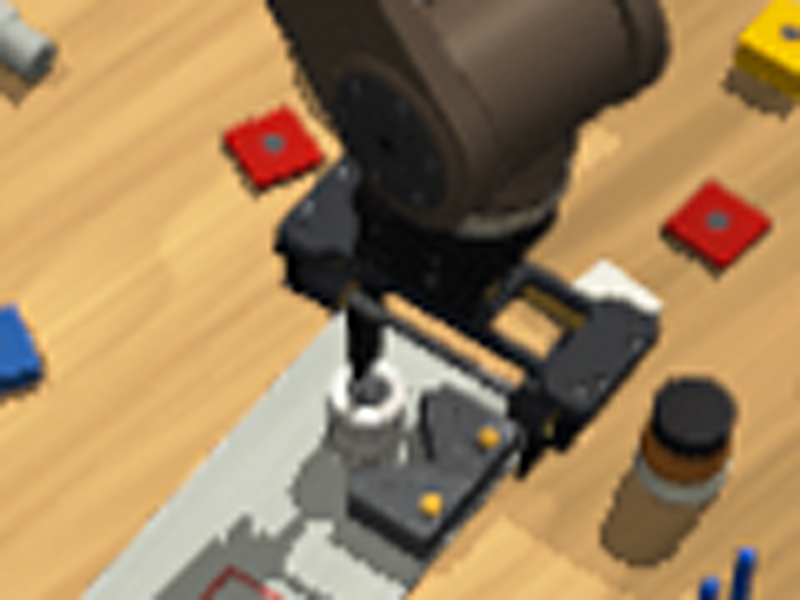

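The scene and wrist views both suggest the fingertips stand about 30 mm higher than I assumed, above the blank's top. I'll test this by touching down gently on the free middle of the plate.

Call:
apply_moves([
  [0,-30,0,0,0],
  [0,-10,0,-10,0],
  [0,0,-33,0,0],
  [0,0,-32,0,0],
  [0,40,0,0,0],
  [0,20,0,0,0],
  [0,6,0,0,0],
  [0,2,0,0,0],
  [0,0,0,0,0],
])

```text
t: 16.5
eef_pos: [663.7, 1.3, 18.6]
tcp_rot: [-0.202, 1.57, -0.003]
ft_force: [0.0, 0.8, 0.9]
opening: 0.997
```

Call:
apply_moves([
  [0,1,0,0,0],
  [0,1,0,0,0],
  [0,1,0,0,0],
  [0,0,0,0,0],
])

```text
t: 16.9
eef_pos: [663.6, 1.1, 15.0]
tcp_rot: [-0.014, 1.57, 0.185]
ft_force: [-0.6, 1.3, -1.1]
opening: 1.001
```

Call:
apply_moves([
  [0,1,0,0,0],
  [0,1,0,0,0],
  [0,0,0,0,0],
])

```text
t: 17.2
eef_pos: [663.4, 1.1, 12.6]
tcp_rot: [2.459, 1.571, 2.658]
ft_force: [-0.1, 0.4, 0.2]
opening: 1.003
```

TCP is at 12.6 with no contact, so the tips are indeed higher than nominal. I continue down.

Call:
apply_moves([
  [0,2,0,0,0],
  [0,2,0,0,0],
  [0,2,0,0,0],
  [0,0,0,0,0],
])

```text
t: 17.6
eef_pos: [663.3, 1.1, 6.4]
tcp_rot: [2.7, 1.57, 2.899]
ft_force: [0.4, 0.2, -0.1]
opening: 0.999
```

Call:
apply_moves([
  [0,2,0,0,0],
  [0,2,0,0,0],
  [0,2,0,0,0],
  [0,0,0,0,0],
])

```text
t: 18.0
eef_pos: [663.3, 1.1, 0.5]
tcp_rot: [2.657, 1.57, 2.856]
ft_force: [-0.5, -0.7, -0.1]
opening: 1.001
```

```bash
python3 - <<'E'
from h import *
s=cam('scene');p,R=tool();print(p,status.state()['ft_force'])
ex=np.array([.98,.198,0]);print(proj(s,p-47.5*ex),proj(s,[*(p-47.5*ex)[:2],6]))
u,v=map(int,proj(s,[*(p-47.5*ex)[:2],6]))
a=s['pixels'][v-45:v+30,u-50:u+50,::-1];cv2.imwrite('pics/c10.png',cv2.resize(a,(800,600),interpolation=cv2.INTER_CUBIC))
E
```

```text
[6.63406609e+02 1.08394736e+00 6.47964032e-01] [-0.28003624  0.34922605  0.82193279]
(np.float64(300.7577216727414), np.float64(227.16149534586907)) (np.float64(300.81425046364774), np.float64(226.32215291583182))
```

View pics/c10.png

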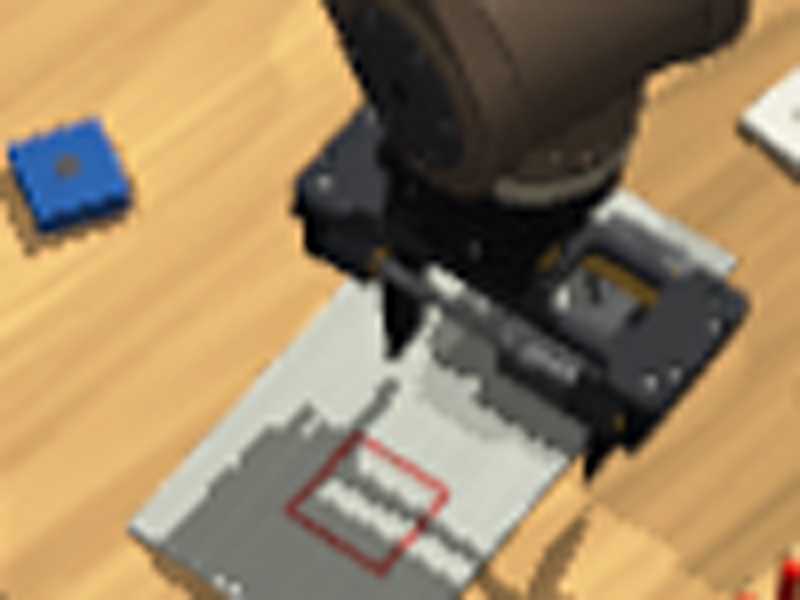

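The finger's tip (395,360) still hovers above its shadow (387,385). I keep stepping down until contact.

Call:
apply_moves([
  [0,2,0,0,0],
  [0,2,0,0,0],
  [0,0,0,0,0],
])

```text
t: 18.35
eef_pos: [663.3, 1.1, -3.5]
tcp_rot: [2.644, 1.57, 2.843]
ft_force: [-1.0, -0.3, -0.1]
opening: 0.999
```

Call:
apply_moves([
  [0,2,0,0,0],
  [0,2,0,0,0],
  [0,0,0,0,0],
])

```text
t: 18.65
eef_pos: [663.3, 1.1, -7.5]
tcp_rot: [2.644, 1.57, 2.843]
ft_force: [0.4, 0.7, -0.1]
opening: 1.001
```

Call:
apply_moves([
  [0,2,0,0,0],
  [0,2,0,0,0],
  [0,0,0,0,0],
])

```text
t: 18.95
eef_pos: [663.3, 1.1, -11.5]
tcp_rot: [2.702, 1.57, 2.901]
ft_force: [-0.5, 0.1, 0.2]
opening: 1.003
```

```bash
python3 - <<'E'
from h import *
s=status.state();print(s['eef_pos'],s['ft_force'],s['joints'],s['tau'])
c=cam('wrist');print((-c['R'].T@c['t']))
E
```

```text
[663.30502227   1.09449583 -11.52568989] [-0.52340363  0.06399423  0.18230958] [-9.78977654e-02  7.75832386e-01  1.61390155e+00  1.06553434e-04
  7.52366517e-01 -2.96756200e-01] [-2.95320315e-03 -7.12705135e+01 -1.86954510e+01  4.71418211e-02
  2.95722843e-03  3.38630471e-04]
[649.67017322  65.31705388 185.20684176]
```

Call:
apply_moves([
  [0,1.5,0,0,0],
  [0,1.5,0,0,0],
  [0,0,0,0,0],
])

```text
t: 19.3
eef_pos: [663.4, 1.1, -14.4]
tcp_rot: [2.596, 1.57, 2.795]
ft_force: [-0.0, -0.2, -0.2]
opening: 1.0
```

Call:
apply_moves([
  [0,1.5,0,0,0],
  [0,1.5,0,0,0],
  [0,0,0,0,0],
])

```text
t: 19.6
eef_pos: [663.4, 1.1, -17.4]
tcp_rot: [2.536, 1.571, 2.735]
ft_force: [-0.6, -0.4, -0.6]
opening: 1.0
```

Call:
apply_moves([
  [0,1,0,0,0],
  [0,1,0,0,0],
  [0,0,0,0,0],
])

```text
t: 19.9
eef_pos: [663.5, 1.1, -19.2]
tcp_rot: [0.817, 1.571, 1.016]
ft_force: [-0.7, 0.3, -0.1]
opening: 0.994
```

Call:
apply_moves([
  [0,1,0,0,0],
  [0,1,0,0,0],
  [0,0,0,0,0],
])

```text
t: 20.2
eef_pos: [663.6, 1.1, -19.4]
tcp_rot: [-0.37, 1.57, -0.172]
ft_force: [-3.9, 1.2, 18.5]
opening: 0.998
```

Contact with the plate comes at eef z = -19, so the real fingertips are 25 mm above the reported TCP (nominal was 11 mm below). From here I use tip z = eef z + 25.

Call:
apply_moves([
  [0,-35,0,0,0],
  [0,-41,0,0,0],
  [0,0,32,-11,0],
  [0,0,32.7,-11.7,0],
  [0,0,0,0,0],
  [0,25,0,0,0],
  [0,19,0,0,0],
  [0,0,0,0,0],
  [0,0,0,0,0],
])

```text
t: 21.1
eef_pos: [628.8, 59.7, 10.9]
tcp_rot: [2.578, 1.571, 2.776]
ft_force: [1.2, 0.5, 0.2]
opening: 1.001
```

```bash
python3 - <<'E'
from h import *
go(628.3,60,9,11.4)
E
```

```text
at [628.8  59.7  10.9] jaw 11.4 shift [ 1.9  0.4 -0.4] turn -0.0 q6 -0.21
```

Tips are at z≈36, above the V-block. I push 24 mm, then lower and measure.

Call:
apply_moves([
  [0,0,0.3,5,0],
  [0,0,0,4,0],
  [0,0,0,3,0],
  [0,0,0,3,0],
  [0,0,0,3,0],
  [0,0,0,3,0],
  [0,0,0,3,0],
  [0,0,0,0,0],
  [0,0,0,0,0],
])

```text
t: 22.0
eef_pos: [652.0, 65.1, 10.8]
tcp_rot: [0.261, 1.571, 0.46]
ft_force: [0.4, -0.8, -0.2]
opening: 1.002
```

```bash
python3 - <<'E'
from h import *
c=cam('wrist','w11.png');p,R=tool();print(p,status.state()['ft_force'])
ex=np.array([.98,.198,0]);S=np.array([628.3,60,54])
for d in(0,-3,-15): print(d,[np.round(proj(c,S+(d+k)*ex,True)).tolist() for k in(-20,-11.5,0,11.5,20)])
u,v=map(int,proj(c,S,True));print(u,v)
print(c['pixels'][v,u-60:u+60:3,1]);print(c['pixels'][v-12,u-60:u+60:3,1])
E
```

```text
[651.94463176  65.06818554  10.78704196] [-0.46578237 -0.03262098  0.40390199]
0 [[199.0, 262.0], [214.0, 263.0], [236.0, 263.0], [258.0, 263.0], [275.0, 263.0]]
-3 [[193.0, 262.0], [209.0, 262.0], [230.0, 263.0], [253.0, 263.0], [269.0, 263.0]]
-15 [[172.0, 261.0], [187.0, 262.0], [208.0, 262.0], [230.0, 263.0], [246.0, 263.0]]
236 262
[ 58  56  59  58  58  50 248 244 243 246 211 105 106 104 107 104 109 107
 105 105 106 102 103 106 103 112 247 246 247 247 255  55  70 103 112 110
 115 114 118 114]
[ 68  67  69  67  66  62 243 245 244 245 247 248 105 110 113 111 106 111
 107 106 108 109 108 105 250 244 248 247 246 253 109  81 180  70  74  70
  68  98  98 102]
```

The pushing works: the blank is 3 mm short of home (dark disc columns 208–252, as predicted). I lower and push it home.

Call:
apply_moves([
  [0,10,0,0,0],
  [0,8,0,0,0],
  [0,0,0,1,0],
  [0,0,0,1,0],
  [0,0,0,1,0],
  [0,0,0,0,0],
])

```text
t: 22.65
eef_pos: [655.1, 65.7, -7.0]
tcp_rot: [-0.016, 1.57, 0.183]
ft_force: [-1.0, -0.3, -1.1]
opening: 0.999
```

Call:
apply_moves([
  [0,0,0,0.7,0],
  [0,0,0,0.7,0],
  [0,0,0,0,0],
])

```text
t: 22.95
eef_pos: [655.7, 66.0, -7.2]
tcp_rot: [2.868, 1.57, 3.067]
ft_force: [-3.8, 0.1, 2.0]
opening: 0.998
```

Call:
apply_moves([
  [0,0,0,0.5,0],
  [0,0,0,0.5,0],
  [0,0,0,0,0],
])

```text
t: 23.25
eef_pos: [655.7, 66.0, -7.3]
tcp_rot: [2.985, 1.567, -3.099]
ft_force: [-7.7, -1.4, 4.2]
opening: 0.998
```

Contact is firm at -7.7 N and the axis works out at (628.7, 60.5), matching the seat. I press once more, back off, and fly to the yellow spacer.

Call:
apply_moves([
  [0,0,0,0.6,0],
  [0,0,0,0,0],
  [0,0,0,-3,0],
  [0,0,0,-4,0],
  [0,-40,0,0,0],
  [0,-40,0,0,0],
  [0,-40,0,0,0],
  [0,-18,0,0,0],
  [0,0,0,0,0],
  [0,0,0,0,0],
])

```text
t: 24.25
eef_pos: [650.8, 64.8, 130.4]
tcp_rot: [0.081, 1.57, 0.28]
ft_force: [-0.8, -0.1, -0.1]
opening: 1.002
```

```bash
python3 - <<'E'
from h import *
c=cam('wrist','w12.png');np.savez('w12.npz',**c);p,R=tool();print(p,status.state()['ft_force'])
ex=np.array([.98,.198,0]);S=np.array([628.7,60.3,54])
print([np.round(proj(c,S+k*ex,True)).tolist() for k in(-20,-11.5,0,11.5,20)])
u,v=map(int,proj(c,S,True)); X=ring(c,(u-15,v-15,u+16,v+16),54);print(X,'seat-rel',(X-S)@ex)
t=cam('top');
for col,z in(('red',8),('yellow',24),('blue',16)):
    for q in quads(t,col,z):
        if abs(q[3][0]-42)<6: print(col,q)
go(578,421.5,130,10.3)
E
```

```text
[650.45450346  64.84277064 129.59110976] [0.81463923 0.27993799 0.60116029]
[[234.0, 208.0], [243.0, 208.0], [257.0, 208.0], [270.0, 208.0], [280.0, 208.0]]
ring px [255.42537313 208.26492537] [243 196  26  26 536]
[627.77344492  59.95857758  54.        ] seat-rel -0.9756256151669644
red (637.2, 302.2, 5.6, [39.8, 42.4], [159.0, 174.0])
blue (435.0, -190.3, -2.0, [37.3, 37.2], [330.0, 239.0])
blue (443.5, -54.7, -19.9, [38.0, 38.0], [283.0, 238.0])
at [650.3  64.8 129.3] jaw 11.4 shift [ -0.5 363.9  -0.5] turn 1.1 q6 -0.2
```

The blank is home. A blue spacer has been knocked to (435,-190), noted. On to the yellow one.

Call:
apply_moves([
  [0,0,30,0,0],
  [0,0,38,0,0],
  [0,0,38,0,0],
  [0,0,38,0,0],
  [0,0,38,0,0],
  [0,0,38,0,0],
  [0,0,38,0,0],
  [0,0,38,0,0],
  [0,0,38,0,0],
  [0,0,30,0,0],
])

```text
t: 25.35
eef_pos: [577.9, 423.5, 128.9]
tcp_rot: [-2.884, 1.569, -2.684]
ft_force: [-0.4, -0.7, -0.5]
opening: 0.998
```

Call:
apply_moves([
  [0.2,0,0,0,1.1],
  [0.2,0,0,0,0],
  [0.2,0,0,0,0],
])

```text
t: 25.65
eef_pos: [579.2, 420.6, 129.9]
tcp_rot: [-2.68, 1.569, -2.501]
ft_force: [-0.2, 0.3, -0.7]
opening: 0.82
```

```bash
cat > loc.py <<'E'
from h import *
import sys
col,z,x0,y0,ez=sys.argv[1],float(sys.argv[2]),float(sys.argv[3]),float(sys.argv[4]),float(sys.argv[5])
c=cam('wrist','wl.png')
for q in quads(c,col,z,True,lo=200):
    if np.hypot(q[0]-x0,q[1]-y0)<60:
        print(col,q); g=q
p,R=tool(); j=g[2]+90*round((jaw(R)-g[2])/90)
go(g[0],g[1],ez,j)
E
python3 loc.py yellow 24 578 421.5 -13
```

```text
yellow (577.6, 422.1, 10.2, [43.0, 41.9], [281.0, 198.0])
at [579.4 420.4 130.3] jaw 10.2 shift [143.3   2.   -1.4] turn 0.0 q6 0.36
```

Call:
apply_moves([
  [0.2,20,2,-1.4,0],
  [0.2,40,0,0,0],
  [0.2,40,0,0,0],
  [0.2,30,0,0,0],
  [0.2,14,0,0,0],
  [0.2,3,0,0,0],
  [0.45,0,0,0,0],
  [1,0,0,0,0],
  [1,0,0,0,0],
  [1,0,0,0,0],
])

```text
t: 26.7
eef_pos: [577.7, 423.7, -15.0]
tcp_rot: [0.396, 1.569, 0.576]
ft_force: [0.1, 0.6, 0.1]
opening: 0.52
```

Call:
apply_moves([
  [1,0,0,0,0],
  [1,0,0,0,0],
  [1,0,0,0,0],
  [0.2,0,0,0,0],
  [0.2,0,0,0,0],
  [0.2,0,0,0,0],
  [0.2,0,0,0,0],
  [0.2,0,0,0,0],
  [0.2,0,0,0,-8.2],
  [0.2,0,0,0,-8.2],
])

```text
t: 27.7
eef_pos: [577.3, 423.4, -16.2]
tcp_rot: [2.498, 1.571, 2.97]
ft_force: [-0.1, 0.2, 0.1]
opening: 0.801
```

Call:
apply_moves([
  [0.2,0,0,0,-8.2],
  [0.2,0,0,0,-8.2],
  [0.2,0,0,0,-8.2],
  [0.2,0,0,0,-8.2],
  [0.2,0,0,0,-8.2],
  [0.2,0,0,0,-8.2],
  [0.2,0,0,0,-8.2],
  [0.2,0,0,0,-8.2],
  [0.2,0,0,0,-8],
  [0.2,0,0,0,0],
])

```text
t: 28.7
eef_pos: [577.3, 423.4, -16.2]
tcp_rot: [0.871, 1.571, 2.624]
ft_force: [0.7, 0.3, 0.6]
opening: 0.801
```

Call:
apply_moves([
  [0.5,0,0,0,0],
  [1,0,0,0,0],
  [1,0,0,0,0],
  [1,0,0,0,0],
  [1,0,0,0,0],
  [1,0,0,0,0],
  [1,0,0,0,0],
  [1,0,0,0,0],
])

```text
t: 29.5
eef_pos: [577.3, 423.4, -16.1]
tcp_rot: [0.428, 1.571, 2.178]
ft_force: [0.2, -0.6, 0.3]
opening: 0.458
```

Call:
apply_moves([
  [1,-10,0,0,0],
  [1,-40,0,0,0],
  [1,-40,0,0,0],
  [1,-17,0,-20,0],
  [1,0,1,-38,0],
  [1,0,1,-38,0],
  [1,0,1,-38,0],
  [1,0,1,-38,0],
  [1,0,1,-38,0],
  [1,0,1,-38,0],
])

```text
t: 30.5
eef_pos: [615.3, 175.8, 90.7]
tcp_rot: [1.634, 1.57, -2.899]
ft_force: [0.9, 0.4, -1.9]
opening: 0.464
```

Call:
apply_moves([
  [1,0,1,-38,0],
  [1,0,1,-38,0],
  [1,0,1,-38,0],
  [1,0,1,-38,0],
  [1,0,1,-38,0],
  [1,0,0,-38,0],
  [1,0,0,-20,-1.2],
  [1,0,0,0,0],
  [1,0,0,0,0],
])

```text
t: 31.4
eef_pos: [654.4, -67.1, 90.6]
tcp_rot: [0.907, 1.57, 2.676]
ft_force: [-0.5, 1.2, -0.6]
opening: 0.461
```

```bash
python3 - <<'E'
from h import *
s=status.state();print(s['opening'],s['ft_force'])
go(654.2,-67.3,-10,101.4)
E
```

```text
0.46062185448286574 [-0.47252304  1.15118377 -0.60162137]
at [654.4 -67.1  90.6] jaw 101.4 shift [100.6   0.2  -0.2] turn -0.0 q6 -1.97
```

Call:
apply_moves([
  [1,40,0.2,-0.2,0],
  [1,40,0,0,0],
  [1,14,0,0,0],
  [1,4,0,0,0],
  [1,0,0,0,0],
  [1,0,0,0,0],
])

```text
t: 32.0
eef_pos: [655.8, -66.7, -5.5]
tcp_rot: [-1.921, 1.568, -0.149]
ft_force: [0.6, 0.2, -1.4]
opening: 0.456
```

```bash
python3 - <<'E'
from h import *
print(status.state()['ft_force']);go(654.2,-67.3,-10,101.4)
E
```

```text
[ 0.5701175   0.20896132 -1.4096614 ]
at [655.8 -66.7  -5.5] jaw 101.5 shift [ 4.5  1.7 -0.3] turn 0.1 q6 -1.97
```

Call:
apply_moves([
  [1,3,0.5,-0.2,0],
  [1,0,0,0,0],
  [1,0,0,0,0],
  [1,0,0,0,0],
])

```text
t: 32.4
eef_pos: [654.6, -67.2, -9.9]
tcp_rot: [-1.76, 1.57, 0.011]
ft_force: [-0.2, -0.4, -1.4]
opening: 0.458
```

```bash
python3 - <<'E'
from h import *
print(status.state()['ft_force']);go(654.2,-67.3,-10,101.4)
E
```

```text
[-0.17763494 -0.4330038  -1.35540913]
at [654.6 -67.2  -9.9] jaw 101.5 shift [ 0.1  0.4 -0.1] turn 0.1 q6 -1.97
```

Call:
apply_moves([
  [1,0.7,0.4,0,0],
  [1,0,0,0,0],
  [0.3,0,0,0,0],
  [0.3,0,0,0,0],
  [0.3,0,0,0,0],
  [0.3,0,0,0,0],
  [0.3,-20,0,0,0],
  [0.3,-40,0,0,0],
  [0.3,-40,0,0,0],
  [0.3,0,0,0,0],
])

```text
t: 33.4
eef_pos: [656.5, -67.6, 94.4]
tcp_rot: [-1.966, 1.563, -0.195]
ft_force: [0.5, -0.2, -0.2]
opening: 0.7
```

```bash
python3 loc.py yellow 30 654 -67 90
```

```text
Traceback (most recent call last):
  File "loc.py", line 8, in <module>
    p,R=tool(); j=g[2]+90*round((jaw(R)-g[2])/90)
                  ^
NameError: name 'g' is not defined. Did you mean: 'go'?
```

Call:
apply_moves([
  [0.25,0,34,9,0],
  [0.25,0,34,9,0],
  [0.25,0,34,9,0],
  [0.25,0,34,9,0],
  [0.25,0,34,9,0],
  [0.25,0,34,9,0],
  [0.25,0,0,0,8],
  [0.25,0,0,0,8],
  [0.25,0,0,0,8],
  [0.25,0,0,0,7.4],
])

```text
t: 34.45
eef_pos: [442.9, -54.8, 88.3]
tcp_rot: [1.595, 1.569, 2.813]
ft_force: [-0.0, 0.1, -0.6]
opening: 0.75
```

Call:
apply_moves([
  [0.25,0,0,0,0],
  [0.25,0,0,0,0],
])

```text
t: 34.65
eef_pos: [443.1, -54.8, 88.6]
tcp_rot: [1.553, 1.57, 2.78]
ft_force: [0.2, 0.2, 0.3]
opening: 0.751
```

```bash
python3 loc.py blue 16 443 -55 -20
```

```text
blue (442.5, -54.3, -19.8, [41.5, 40.5], [289.0, 214.0])
at [443.2 -54.8  88.7] jaw 70.3 shift [108.7   0.7   0.3] turn 0.1 q6 -1.5
```

```bash
python3 - <<'E'
from h import *
t=cam('top');s=cam('scene')
for n,c in(('top',t),('scene',s)):
  for col,z in(('yellow',30),('yellow',24),('blue',16),('red',8)):
    for q in quads(c,col,z):
        if q[0]<700 and -300<q[1]<500 : print(n,col,z,q)
E
```

```text
top yellow 30 (654.0, -67.5, 11.3, [42.8, 43.9], [286.0, 164.0])
top yellow 24 (655.0, -67.7, 11.3, [43.0, 44.2], [286.0, 164.0])
top blue 16 (435.1, -188.8, -2.1, [40.1, 37.2], [330.0, 239.0])
top red 8 (436.5, 156.8, -12.7, [40.8, 40.9], [210.0, 242.0])
top red 8 (637.2, 302.4, 5.6, [39.8, 42.1], [159.0, 174.0])
scene yellow 30 (657.5, -69.4, 12.1, [43.3, 43.0], [296.0, 240.0])
scene yellow 24 (654.9, -66.8, 12.1, [43.5, 43.2], [296.0, 240.0])
scene blue 16 (440.5, -195.1, -3.2, [42.7, 48.0], [226.0, 223.0])
scene blue 16 (448.5, -58.3, -18.6, [42.4, 48.7], [258.0, 203.0])
scene blue 16 (-596.5, -276.8, -15.1, [39.8, 150.6], [60.0, 78.0])
scene red 8 (639.9, 299.4, 6.8, [41.1, 44.6], [367.0, 183.0])
scene red 8 (439.7, 153.1, -11.6, [42.9, 43.6], [301.0, 172.0])
```

Call:
apply_moves([
  [0.25,20,0.6,0.3,0],
  [0.25,40,0,0,0],
  [0.25,35,0,0,0],
  [0.25,11,0,0,0],
  [0.25,3,0,0,0],
  [0.25,0,0,0,0],
  [1,0,0,0,0],
  [1,0,0,0,0],
  [1,0,0,0,0],
  [1,0,0,0,0],
])

```text
t: 35.8
eef_pos: [443.2, -54.5, -19.4]
tcp_rot: [-1.406, 1.57, -0.182]
ft_force: [-0.2, 1.0, 0.6]
opening: 0.472
```

Call:
apply_moves([
  [1,0,0,0,0],
  [1,0,0,0,0],
  [0.25,0,0,0,0],
  [0.25,0,0,0,0],
  [0.25,0,0,0,0],
  [0.25,0,0,0,0],
  [0.25,0,0,0,8.2],
  [0.25,0,0,0,8.2],
  [0.25,0,0,0,8.2],
  [0.25,0,0,0,8.2],
])

```text
t: 36.8
eef_pos: [443.0, -54.4, -19.9]
tcp_rot: [1.418, 1.571, 2.063]
ft_force: [-0.4, -0.2, 0.4]
opening: 0.75
```

Call:
apply_moves([
  [0.25,0,0,0,8.2],
  [0.25,0,0,0,8.2],
  [0.25,0,0,0,8.2],
  [0.25,0,0,0,8.2],
  [0.25,0,0,0,8.2],
  [0.25,0,0,0,8.2],
  [0.25,0,0,0,8],
  [0.25,0,0,0,0],
  [1,0,0,0,0],
  [1,0,0,0,0],
])

```text
t: 37.8
eef_pos: [443.0, -54.4, -19.9]
tcp_rot: [2.015, 1.571, 1.671]
ft_force: [0.1, 0.2, -0.7]
opening: 0.639
```

Call:
apply_moves([
  [1,0,0,0,0],
  [1,0,0,0,0],
  [1,0,0,0,0],
  [1,0,0,0,0],
  [1,0,0,0,0],
])

```text
t: 38.3
eef_pos: [443.0, -54.4, -19.9]
tcp_rot: [1.278, 1.571, 0.93]
ft_force: [-0.1, -0.0, 0.7]
opening: 0.459
```

Call:
apply_moves([
  [1,-20,0,0,0],
  [1,-40,0,0,0],
  [1,-40,0,0,0],
  [1,0,9.8,33.8,0],
  [1,0,9.8,33.8,0],
  [1,0,9.8,33.8,0],
  [1,0,9.9,33.8,0],
  [1,0,9.9,33.8,0],
  [1,0,9.9,34,0],
  [1,0,0,0,-7],
])

```text
t: 39.3
eef_pos: [657.1, -68.3, 79.5]
tcp_rot: [0.115, 1.569, -0.11]
ft_force: [-0.8, -0.0, -1.2]
opening: 0.461
```

Call:
apply_moves([
  [1,0,0,0,-8],
  [1,0,0,0,-8],
  [1,0,0,0,-8.1],
  [1,0,0,0,0],
  [1,30,0,0,0],
  [1,30,0,0,0],
  [1,0,0,0,0],
  [1,0,0,0,0],
  [1,0,0,0,0],
])

```text
t: 40.2
eef_pos: [654.7, -68.1, 21.6]
tcp_rot: [-0.344, 1.569, -0.15]
ft_force: [0.3, 0.6, -0.2]
opening: 0.46
```

```bash
python3 - <<'E'
from h import *
print(status.state()['ft_force'],status.state()['opening']);go(654.2,-67.3,10.1,11.4)
E
```

```text
[ 0.32460353  0.56221416 -0.20315158] 0.4600338150584074
at [654.7 -68.1  21.6] jaw 11.1 shift [11.5  0.9 -0.4] turn -0.3 q6 -0.4
```

Call:
apply_moves([
  [1,10,0.9,-0.4,-0.3],
  [1,0,0,0,0],
  [1,1,0,0,0],
  [1,0.6,0,0,0],
  [1,0,0,0,0],
  [1,0,0,0,0],
])

```text
t: 40.8
eef_pos: [653.7, -67.2, 10.1]
tcp_rot: [-0.366, 1.57, -0.166]
ft_force: [-3.6, -0.6, 12.4]
opening: 0.462
```

Call:
apply_moves([
  [0.3,0,0,0,0],
  [0.3,0,0,0,0],
  [0.3,0,0,0,0],
  [0.3,0,0,0,0],
  [0.3,-20,0,0,0],
  [0.3,-40,0,0,0],
  [0.25,-5,33,-21,0],
  [0.25,0,33,-21,0],
  [0.25,0,33,-21,0],
  [0.25,0,33,-21,0],
])

```text
t: 41.8
eef_pos: [543.6, 46.3, 73.6]
tcp_rot: [0.236, 1.571, 0.437]
ft_force: [0.3, 0.9, -0.4]
opening: 0.752
```

Call:
apply_moves([
  [0.25,0,33,-21,0],
  [0.25,0,33,-21,0],
  [0.25,0,33,-21,0],
  [0.25,0,33,-22,0],
  [0.25,0,0,0,8],
  [0.25,0,0,0,8],
  [0.25,0,0,0,8],
  [0.25,0,0,0,0],
  [0.25,0,0,0,0],
])

```text
t: 42.7
eef_pos: [435.2, 157.8, 73.5]
tcp_rot: [1.134, 1.571, 0.92]
ft_force: [-0.1, -0.3, 0.7]
opening: 0.747
```

```bash
python3 loc.py red 8 436 157 -23; python3 - <<'E'
from h import *
t=cam('top')
for col,z in(('blue',46),('blue',16),('yellow',30)):
    for q in quads(t,col,z,lo=10):
        if q[0]<700 and -300<q[1]<500 : print(col,z,q)
E
```

```text
red (435.5, 157.4, -13.4, [43.9, 43.1], [283.0, 210.0])
at [435.2 157.8  73.5] jaw -12.3 shift [96.5 -0.3  0.4] turn 1.1 q6 0.42
blue 46 (435.2, -186.3, -2.0, [36.4, 36.2], [330.0, 239.0])
blue 46 (653.2, -67.7, 10.9, [41.6, 41.2], [286.0, 163.0])
blue 16 (435.0, -190.3, -2.0, [37.3, 37.1], [330.0, 239.0])
blue 16 (658.4, -68.7, 10.9, [42.6, 42.3], [286.0, 163.0])
```

Call:
apply_moves([
  [0.25,20,-0.3,0.4,1.1],
  [0.25,40,0,0,0],
  [0.25,25,0,0,0],
  [0.25,8,0,0,0],
  [0.25,2.5,0,0,0],
  [0.25,0,0,0,0],
  [1,0,0,0,0],
  [1,0,0,0,0],
  [1,0,0,0,0],
  [1,0,0,0,0],
])

```text
t: 43.8
eef_pos: [435.7, 157.6, -21.6]
tcp_rot: [0.557, 1.57, 0.32]
ft_force: [-0.2, 0.2, 0.7]
opening: 0.47
```

Call:
apply_moves([
  [1,0,0,0,0],
  [1,0,0,0,0],
  [0.25,0,0,0,0],
  [0.25,0,0,0,0],
  [0.25,0,0,0,0],
  [0.25,0,0,0,0],
  [0.25,0,0,0,-8.2],
  [0.25,0,0,0,-8.2],
  [0.25,0,0,0,-8.2],
  [0.25,0,0,0,-8.2],
])

```text
t: 44.8
eef_pos: [435.5, 157.5, -22.0]
tcp_rot: [2.069, 1.571, 2.41]
ft_force: [-0.5, -0.1, 1.2]
opening: 0.754
```

Call:
apply_moves([
  [0.25,0,0,0,-8.2],
  [0.25,0,0,0,-8.2],
  [0.25,0,0,0,-8.2],
  [0.25,0,0,0,-8.2],
  [0.25,0,0,0,-8.2],
  [0.25,0,0,0,-8.2],
  [0.25,0,0,0,-8],
  [0.25,0,0,0,0],
  [1,0,0,0,0],
  [1,0,0,0,0],
])

```text
t: 45.8
eef_pos: [435.5, 157.5, -22.0]
tcp_rot: [0.498, 1.571, 1.828]
ft_force: [-0.3, 0.5, 0.0]
opening: 0.637
```

Call:
apply_moves([
  [1,0,0,0,0],
  [1,0,0,0,0],
  [1,0,0,0,0],
  [1,0,0,0,0],
  [1,0,0,0,0],
])

```text
t: 46.3
eef_pos: [435.5, 157.5, -22.0]
tcp_rot: [-0.174, 1.571, 1.159]
ft_force: [-0.5, 0.1, 0.3]
opening: 0.458
```

Call:
apply_moves([
  [1,-17,0,0,0],
  [1,-40,0,0,0],
  [1,-40,0,0,0],
  [1,0,-33.1,-21,0],
  [1,0,-33.1,-21,0],
  [1,0,-33.1,-21,0],
  [1,0,-33.1,-21,0],
  [1,0,-33.1,-21,0],
  [1,0,-33.1,-21,0],
  [1,0,-33.1,-21,0],
])

```text
t: 47.3
eef_pos: [626.9, -41.2, 74.9]
tcp_rot: [1.254, 1.57, 2.587]
ft_force: [0.3, 1.1, -0.7]
opening: 0.457
```

Call:
apply_moves([
  [1,0,-33.1,-21,0],
  [1,0,0,0,-8.3],
  [1,0,0,0,-8.3],
  [1,0,0,0,-8.2],
  [1,20,0,0,0],
  [1,20,0,0,0],
  [1,0,0,0,0],
  [1,0,0,0,0],
  [1,0,0,0,0],
])

```text
t: 48.2
eef_pos: [653.8, -68.2, 36.0]
tcp_rot: [-1.921, 1.57, -0.155]
ft_force: [0.1, -0.8, 0.3]
opening: 0.456
```

```bash
python3 - <<'E'
from h import *
print(status.state()['ft_force'],status.state()['opening']);go(654.0,-67.3,24,101.4)
E
```

```text
[ 0.11044614 -0.8171624   0.29404176] 0.4561451166086629
at [653.8 -68.2  36. ] jaw 101.2 shift [12.  -0.3  0.9] turn -0.2 q6 -1.97
```

Call:
apply_moves([
  [1,10.5,-0.3,0.9,-0.2],
  [1,0,0,0,0],
  [1,1,0,0,0],
  [1,0.7,0,0,0],
  [1,0,0,0,0],
  [1,0,0,0,0],
])

```text
t: 48.8
eef_pos: [653.6, -67.1, 24.0]
tcp_rot: [-1.806, 1.57, -0.036]
ft_force: [-3.8, 1.1, 10.3]
opening: 0.458
```

Call:
apply_moves([
  [0.3,0,0,0,0],
  [0.3,0,0,0,0],
  [0.3,0,0,0,0],
  [0.3,0,0,0,0],
  [0.3,-20,0,0,0],
  [0.3,-40,0,0,0],
  [0.3,-5,13.5,-33,0],
  [0.3,0,13.5,-33,0],
  [0.3,0,13.5,-33,0],
  [0.3,0,13.5,-33,0],
])

```text
t: 49.8
eef_pos: [626.2, -208.4, 87.8]
tcp_rot: [-0.493, 1.571, 1.276]
ft_force: [0.4, 0.4, 0.0]
opening: 0.699
```

Call:
apply_moves([
  [0.3,0,13.5,-33,0],
  [0.3,0,13.5,-33,0],
  [0.3,0,13.5,-33,0],
  [0.3,0,0,0,8],
  [0.3,0,0,0,8],
  [0.3,0,0,0,8],
  [0.3,0,0,0,8],
  [0.3,0,0,0,8],
  [0.3,0,0,0,8],
  [0.3,0,0,0,8],
])

```text
t: 50.8
eef_pos: [606.4, -312.2, 87.6]
tcp_rot: [1.573, 1.57, 2.36]
ft_force: [0.0, 0.9, 1.3]
opening: 0.701
```

Call:
apply_moves([
  [0.3,-20,0,0,8],
  [0.3,-20,0,0,8],
  [0.3,0,0,0,8],
  [0.3,0,0,0,8],
  [0.3,0,0,0,8],
  [0.3,0,0,0,8],
  [0.3,0,0,0,0],
  [0.3,0,0,0,0],
  [0.3,0,0,0,0],
])

```text
t: 51.7
eef_pos: [606.4, -312.3, 127.7]
tcp_rot: [2.056, 1.571, 2.013]
ft_force: [0.4, -0.7, 0.5]
opening: 0.699
```

```bash
python3 - <<'E'
from h import *
t=cam('top');s=cam('scene');c=cam('wrist','w20.png');np.savez('w20.npz',**c)
for n,q0 in(('top',t),('scene',s)):
  for col,z in(('red',54),('blue',46),('yellow',30)):
    for q in quads(q0,col,z,lo=8):
        if abs(q[0]-654)<40 and abs(q[1]+67)<40: print(n,col,z,q)
hsv=cv2.cvtColor(c['pixels'],cv2.COLOR_RGB2HSV);m=cv2.inRange(hsv,(0,0,60),(180,60,255));m[228:]=0
for k in cv2.findContours(m,cv2.RETR_EXTERNAL,cv2.CHAIN_APPROX_NONE)[0]:
    if cv2.contourArea(k)<300: continue
    P=np.array([onz(c,u,v,10,True)[:2] for u,v in k[:,0]],np.float32);print('bar?',cv2.minAreaRect(P),cv2.boundingRect(k))
go(607.3,-312.6,-20,-2.7)
E
```

```text
top red 54 (651.1, -66.6, 12.3, [42.7, 42.4], [286.0, 163.0])
scene red 54 (658.9, -69.9, 18.3, [50.0, 45.6], [296.0, 237.0])
bar? ((882.2149658203125, -301.0379638671875), (188.1527557373047, 90.24986267089844), 0.4556225538253784) (451, 141, 109, 80)
bar? ((607.6971435546875, -277.39111328125), (129.73699951171875, 23.747255325317383), 87.18923950195312) (270, 96, 25, 132)
bar? ((778.233154296875, -122.39485931396484), (55.68160629272461, 47.35496139526367), 82.17190551757812) (417, 0, 40, 44)
bar? ((652.90771484375, -130.622314453125), (132.83045959472656, 40.44572830200195), 0.40672194957733154) (253, 0, 134, 37)
at [ 606.4 -312.3  127.8] jaw -2.5 shift [147.8  -0.3   0.9] turn 0.2 q6 -0.53
```

The stack reads centred and square. The bar is at (606, -312.4), yaw 87.2°. I grip it across at its centre.

Call:
apply_moves([
  [0.3,25,-0.2,-0.4,0.3],
  [0.3,40,0,0,0],
  [0.3,40,0,0,0],
  [0.3,30,0,0,0],
  [0.3,12,0,0,0],
  [0.3,2.5,0,0,0],
  [0.3,0,0,0,0],
  [1,0,0,0,0],
  [1,0,0,0,0],
  [1,0,0,0,0],
])

```text
t: 52.85
eef_pos: [606.4, -312.7, -20.6]
tcp_rot: [-0.468, 1.569, -0.518]
ft_force: [0.2, 0.5, -0.2]
opening: 0.504
```

Call:
apply_moves([
  [1,0,0,0,0],
  [1,0,0,0,0],
  [1,0,0,0,0],
  [1,0,0,0,0],
  [1,0,0,0,0],
  [1,0,0,0,0],
])

```text
t: 53.45
eef_pos: [606.2, -312.5, -21.6]
tcp_rot: [-0.173, 1.57, -0.224]
ft_force: [1.1, -0.2, 1.7]
opening: 0.246
```

Call:
apply_moves([
  [1,-10,0,0,0],
  [1,-30,0,0,0],
  [1,-40,0,0,0],
  [1,-22,0,0,0],
  [1,0,25,2,0],
  [1,0,35,2,0],
  [1,0,35,2,0],
  [1,0,35,2,0],
  [1,0,35,2,0],
  [1,0,35,2,0],
])

```text
t: 54.45
eef_pos: [627.8, -111.9, 80.5]
tcp_rot: [2.801, 1.57, 2.75]
ft_force: [0.7, 0.0, -3.0]
opening: 0.247
```

Call:
apply_moves([
  [1,0,35,2,0],
  [1,0,35,2,0],
  [1,0,30,2,0],
  [1,0,10,2,0],
  [1,0,0,0,-7.2],
  [1,0,0,0,-7.1],
  [1,20,0,0,0],
  [1,10,0,0,0],
  [1,0,0,0,0],
  [1,0,0,0,0],
])

```text
t: 55.45
eef_pos: [641.8, -4.2, 50.4]
tcp_rot: [2.682, 1.57, 2.88]
ft_force: [0.0, -0.4, -3.0]
opening: 0.252
```

Call:
apply_moves([
  [1,0,0,0,0],
  [1,0,0,0,0],
])

```text
t: 55.65
eef_pos: [642.0, -4.0, 51.0]
tcp_rot: [-0.228, 1.57, -0.029]
ft_force: [0.3, 0.0, -2.9]
opening: 0.246
```

```bash
python3 - <<'E'
from h import *
c=cam('wrist','w21.png');np.savez('w21.npz',**c)
print(status.state()['ft_force'],status.state()['opening']);go(641.2,-3.5,32.4,11.4)
p,R=tool();zb=p[2]+21.6+10
hsv=cv2.cvtColor(c['pixels'],cv2.COLOR_RGB2HSV);ey=np.array([-.198,.98,0])
for l in(60,80,95,100,105): print(l,np.round(proj(c,[*(p+l*ey)[:2],zb],True)))
i=cv2.imread('pics/w21.png');cv2.imwrite('pics/w21b.png',cv2.resize(i[0:300],(800,429)))
t=cam('top');m=t
E
```

```text
[ 0.27372206  0.65047961 -3.72833532] 0.24792920123573298
at [642.   -3.9  50.9] jaw 11.4 shift [18.5  0.6 -0.7] turn -0.0 q6 -0.31
60 [283. 142.]
80 [283. 103.]
95 [283.  74.]
100 [283.  65.]
105 [283.  55.]
```

View pics/w21b.png

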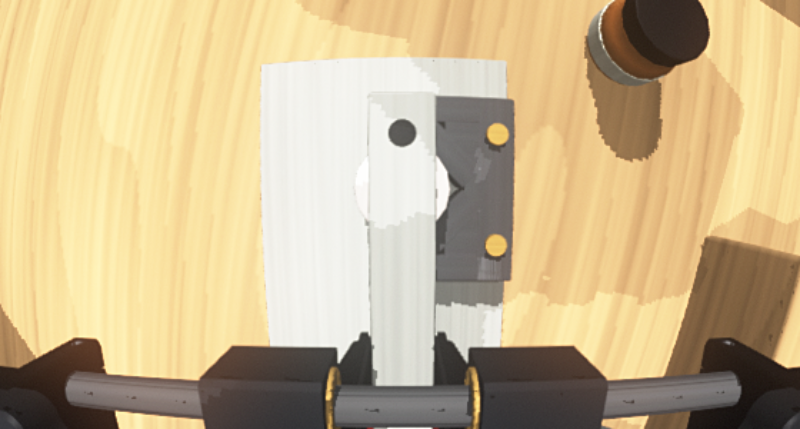

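The view (16th, last) shows the bar over the blank with its end at row 64.5, exactly the predicted +100 mm. I lower it.

Call:
apply_moves([
  [1,10,0.6,-0.7,0],
  [1,6.5,0,0,0],
  [1,0,0,0,0],
  [1,0,0,0,0],
  [1,0,0,0,0],
])

```text
t: 56.25
eef_pos: [640.9, -3.4, 33.8]
tcp_rot: [2.473, 1.571, 2.672]
ft_force: [0.5, 0.2, -4.1]
opening: 0.249
```

Call:
apply_moves([
  [1,1,0,0,0],
  [1,0,0,0,0],
  [1,0,0,0,0],
])

```text
t: 56.55
eef_pos: [641.0, -3.4, 32.9]
tcp_rot: [0.47, 1.571, 0.668]
ft_force: [0.2, 0.1, -3.6]
opening: 0.247
```

Call:
apply_moves([
  [1,0.7,0,0,0],
  [1,0,0,0,0],
  [1,0,0,0,0],
])

```text
t: 56.85
eef_pos: [641.0, -3.4, 32.2]
tcp_rot: [0.262, 1.571, 0.461]
ft_force: [1.6, -0.0, -3.1]
opening: 0.246
```

Call:
apply_moves([
  [1,0.4,0,0,0],
  [1,0,0,0,0],
  [1,0,0,0,0],
])

```text
t: 57.15
eef_pos: [641.0, -3.4, 32.1]
tcp_rot: [-0.11, 1.57, 0.089]
ft_force: [-1.8, 0.7, 3.2]
opening: 0.247
```

Call:
apply_moves([
  [1,0.4,0,0,0],
  [1,0,0,0,0],
  [1,0,0,0,0],
])

```text
t: 57.45
eef_pos: [641.0, -3.4, 32.1]
tcp_rot: [-0.205, 1.57, -0.006]
ft_force: [-3.1, -0.1, 7.6]
opening: 0.248
```

Call:
apply_moves([
  [0.5,0,0,0,0],
  [0.5,0,0,0,0],
  [0.5,0,0,0,0],
  [0.5,0,0,0,0],
  [0.5,-15,0,0,0],
  [0.5,-40,0,0,0],
  [0.3,-20,0,0,0],
  [0.3,0,0,0,0],
  [0.3,0,0,0,0],
])

```text
t: 58.35
eef_pos: [640.9, -3.4, 107.0]
tcp_rot: [-0.213, 1.57, -0.014]
ft_force: [-0.9, -0.8, 0.6]
opening: 0.677
```

```bash
cat > chk.py <<'E'
from h import *
c=cam('wrist','w22.png');np.savez('w22.npz',**c)
print(tool()[0])
# bar edges near both sides along rows, z=64
g=c['pixels'].astype(int).mean(2)
for l in(60,75,90):
    pass
s=cam('scene','s22.png');t=cam('top','t22.png');np.savez('s22.npz',**s);np.savez('t22.npz',**t)
for n,q0 in(('top',t),('scene',s)):
  hsv=cv2.cvtColor(q0['pixels'],cv2.COLOR_RGB2HSV)
  for l in(-100,0,100):
    print(n,l,np.round(proj(q0,[641.3-.198*l,-3.5+.98*l,64]),1))
  for col,z in(('red',54),('blue',46),('yellow',30),('blue',16),('red',8)):
    for q in quads(q0,col,z,lo=10):
        if q[0]<700 and -300<q[1]<400: print(n,col,z,q)
E
python3 chk.py
```

```text
[640.57527866  -3.35886637 106.07838407]
top -100 [298.1 159.1]
top 0 [263.2 167. ]
top 100 [228.2 174.9]
top red 54 (629.0, 289.3, -0.2, [39.2, 37.1], [159.0, 174.0])
top red 54 (636.8, -82.7, -1.4, [14.1, 8.5], [291.0, 168.0])
top blue 46 (435.2, -186.3, -2.0, [36.4, 36.3], [330.0, 239.0])
top blue 16 (435.0, -190.3, -2.0, [37.3, 37.2], [330.0, 239.0])
top red 8 (636.2, 301.6, -0.2, [40.7, 38.6], [159.0, 174.0])
top red 8 (644.2, -84.8, -1.4, [14.6, 8.9], [291.0, 168.0])
scene -100 [289.6 241.1]
scene 0 [307.5 220.7]
scene 100 [324.4 201.4]
scene red 54 (675.6, -66.0, 12.5, [18.0, 44.0], [300.0, 239.0])
scene red 54 (659.9, 268.5, 6.8, [39.8, 43.2], [367.0, 183.0])
scene blue 46 (457.6, -205.4, -3.2, [41.9, 47.1], [226.0, 223.0])
scene blue 46 (-558.4, -285.5, -15.1, [39.0, 147.5], [60.0, 78.0])
scene blue 16 (440.5, -195.1, -3.2, [42.7, 48.0], [226.0, 223.0])
scene blue 16 (-596.5, -276.8, -15.1, [39.8, 150.6], [60.0, 78.0])
scene red 8 (656.0, -45.7, 12.5, [18.6, 45.4], [300.0, 239.0])
scene red 8 (639.9, 299.4, 6.8, [41.1, 44.6], [367.0, 183.0])
```

Call:
apply_moves([
  [0.25,0,-17.7,-29.9,0],
  [0.25,0,-17.7,-29.9,0],
  [0.25,0,-17.7,-29.9,0],
  [0.25,0,-17.7,-29.9,0],
  [0.25,0,-17.7,-29.9,0],
  [0.25,0,-17.7,-29.9,0],
  [0.25,0,-17.7,-29.9,0],
  [0.25,0,-17.7,-29.9,0],
  [0.25,0,0,0,7],
  [0.25,0,0,0,6.4],
])

```text
t: 59.5
eef_pos: [433.5, -190.1, 105.8]
tcp_rot: [2.569, 1.569, 2.528]
ft_force: [0.4, -0.6, -0.5]
opening: 0.75
```

Call:
apply_moves([
  [0.25,0,0,0,0],
  [0.25,0,0,0,0],
])

```text
t: 59.7
eef_pos: [434.3, -189.3, 105.9]
tcp_rot: [2.55, 1.57, 2.519]
ft_force: [-0.1, 0.5, 0.8]
opening: 0.753
```

```bash
python3 loc.py blue 16 435 -189 -20; python3 chk.py; python3 - <<'E'
from h import *
c=cam('wrist');hsv=cv2.cvtColor(c['pixels'],cv2.COLOR_RGB2HSV)
for n in('top','scene'):
  q=dict(np.load(n[0]+'22.npz'));hsv=cv2.cvtColor(q['pixels'],cv2.COLOR_RGB2HSV)
  # bar profile across, at several l, z=64
  for l in(-95,-85,-30,0,30,90):
    C=np.array([641.3-.198*l,-3.5+.98*l,64]);v=[]
    for w in range(-28,29,4):
      u=proj(q,C+w*np.array([.98,.198,0]));v.append(int(cv2.getRectSubPix(q['pixels'],(1,1),tuple(map(float,u)))[0,0].mean()))
    print(n,l,v)
E
```

```text
[ 434.40035086 -189.23519069  106.00028813]
top -100 [298.1 159.1]
top 0 [263.2 167. ]
top 100 [228.2 174.9]
top red 54 (635.1, -70.5, 12.8, [9.6, 40.3], [287.0, 169.0])
top red 54 (630.1, 289.2, -0.0, [39.2, 39.4], [159.0, 174.0])
top red 8 (642.5, -72.1, 12.8, [10.0, 41.9], [287.0, 169.0])
top red 8 (637.3, 301.5, -0.0, [40.7, 40.9], [159.0, 174.0])
scene -100 [289.6 241.1]
scene 0 [307.5 220.7]
scene 100 [324.4 201.4]
scene red 54 (675.6, -66.0, 12.5, [18.0, 44.0], [300.0, 239.0])
scene red 54 (659.9, 268.5, 6.8, [39.8, 43.2], [367.0, 183.0])
scene blue 46 (457.7, -205.3, -3.0, [42.2, 47.0], [226.0, 223.0])
scene blue 46 (-558.4, -285.5, -15.1, [39.0, 147.5], [60.0, 78.0])
scene blue 16 (440.5, -195.0, -3.0, [43.1, 48.0], [226.0, 223.0])
scene blue 16 (-596.5, -276.8, -15.1, [39.8, 150.6], [60.0, 78.0])
scene red 8 (656.0, -45.7, 12.5, [18.6, 45.4], [300.0, 239.0])
scene red 8 (639.9, 299.4, 6.8, [41.1, 44.6], [367.0, 183.0])
top -95 [147, 118, 111, 116, 145, 171, 173, 175, 177, 168, 151, 159, 177, 181, 183]
top -85 [122, 96, 95, 102, 142, 165, 128, 95, 131, 160, 140, 126, 153, 17
[... 317 characters left out ...]
 79, 81, 85]
scene -95 [160, 160, 158, 105, 106, 183, 196, 193, 192, 199, 149, 53, 45, 52, 43]
scene -85 [161, 161, 147, 101, 129, 177, 122, 46, 130, 189, 138, 68, 71, 74, 44]
scene -30 [164, 163, 164, 160, 161, 194, 188, 190, 194, 198, 149, 68, 82, 82, 82]
scene 0 [166, 164, 163, 162, 172, 187, 187, 189, 192, 193, 144, 64, 41, 35, 46]
scene 30 [164, 164, 161, 162, 165, 184, 186, 187, 191, 192, 157, 85, 88, 83, 67]
scene 90 [165, 163, 165, 167, 174, 188, 168, 150, 176, 195, 157, 154, 195, 201, 193]Traceback (most recent call last):
  File "loc.py", line 8, in <module>
    p,R=tool(); j=g[2]+90*round((jaw(R)-g[2])/90)
                  ^
NameError: name 'g' is not defined. Did you mean: 'go'?
```

```bash
python3 - <<'E'
from h import *
c=cam('wrist','w23.png')
u,v=proj(c,(435,-190,16),True);print(u,v)
hsv=cv2.cvtColor(c['pixels'],cv2.COLOR_RGB2HSV);print(hsv[int(v)-15:int(v)+16:6,int(u)-18:int(u)+19:9].tolist())
print(quads(c,'blue',16,True,lo=20))
E
```

```text
283.0869279456262 204.95310492207994
[[[114, 109, 218], [114, 109, 219], [114, 109, 219], [114, 106, 221], [114, 104, 220]], [[114, 108, 217], [114, 111, 218], [114, 112, 220], [114, 108, 218], [115, 106, 219]], [[113, 113, 221], [114, 112, 219], [5, 45, 147], [115, 106, 218], [115, 107, 217]], [[114, 115, 218], [114, 119, 220], [4, 39, 151], [114, 109, 220], [115, 110, 216]], [[113, 116, 219], [114, 115, 218], [118, 78, 189], [114, 108, 215], [114, 108, 215]], [[113, 119, 216], [114, 116, 217], [114, 114, 215], [114, 111, 214], [114, 108, 215]]]
[(417.3, -202.5, 36.3, [17.4, 33.6], [266.0, 219.0])]
```

```bash
sed -i 's/(103,120,50)/(103,80,50)/; s/(24,150,90)/(24,100,90)/; s/(0,150,60),(6/(0,110,60),(6/; s/(174,150,60)/(174,110,60)/' h.py; python3 loc.py blue 16 435 -189 -20; python3 - <<'E'
from h import *
c=cam('wrist');hsv=cv2.cvtColor(c['pixels'],cv2.COLOR_RGB2HSV)
print(np.round(proj(c,(443,-324.4,16),True)))
E
```

```text
blue (434.3, -190.4, -2.0, [42.9, 42.9], [282.0, 205.0])
at [ 434.5 -189.4  106.3] jaw -2.0 shift [ 1.263e+02 -1.100e+00 -1.000e-01] turn 0.0 q6 -0.52
[295. 329.]
```

Call:
apply_moves([
  [0.25,30,-1.1,0,0],
  [0.25,40,0,0,0],
  [0.25,40,0,0,0],
  [0.25,12,0,0,0],
  [0.25,4,0,0,0],
  [0.25,0,0,0,0],
  [1,0,0,0,0],
  [1,0,0,0,0],
  [1,0,0,0,0],
  [1,0,0,0,0],
])

```text
t: 61.1
eef_pos: [434.7, -190.7, -19.1]
tcp_rot: [-0.439, 1.57, -0.474]
ft_force: [1.9, 0.5, 0.1]
opening: 0.473
```

Call:
apply_moves([
  [1,0,0,0,0],
  [1,0,0,0,0],
  [1,-10,0,0,0],
  [1,-40,0,0,0],
  [1,-30,0,0,0],
  [1,0,-35,4,0],
  [1,0,-35,4,0],
  [1,0,-34,4,0],
  [1,0,0,0,0],
  [1,0,0,0,0],
])

```text
t: 62.1
eef_pos: [442.2, -294.9, 60.4]
tcp_rot: [2.238, 1.57, 2.201]
ft_force: [-0.0, 1.0, -1.0]
opening: 0.46
```

```bash
python3 - <<'E'
from h import *
print(status.state()['opening']);go(443,-295,-15,-4)
c=cam('wrist');hsv=cv2.cvtColor(c['pixels'],cv2.COLOR_RGB2HSV)
t=dict(np.load('t22.npz'));hs=cv2.cvtColor(t['pixels'],cv2.COLOR_RGB2HSV)
for q,h,fi in((c,hsv,True),(t,hs,False)):
  for d in (-66,-63,-57,-54,-50,50,54,57,63,66):
    u=proj(q,(443,-324.4+d,16),fi);w=proj(q,(443+d,-280,16),fi);print(d,[h[int(round(a[1])),int(round(a[0]))].tolist() if 0<=a[1]<419 else None for a in(u,w)])
E
```

```text
0.45953832168487024
at [ 442.2 -294.9   60.4] jaw -2.1 shift [75.4 -0.1  0.8] turn 1.9 q6 -0.68
-66 [[14, 128, 178], [16, 119, 186]]
-63 [[11, 160, 143], [17, 122, 177]]
-57 [[11, 145, 79], [13, 154, 159]]
-54 [[11, 152, 111], [13, 150, 73]]
-50 [[12, 155, 150], [13, 153, 120]]
50 [[15, 141, 242], [14, 147, 229]]
54 [[16, 140, 243], [15, 138, 246]]
57 [[13, 152, 174], [12, 152, 138]]
63 [[15, 142, 243], [21, 98, 252]]
66 [[16, 122, 230], [22, 91, 249]]
-66 [[16, 126, 125], [18, 65, 39]]
-63 [[15, 140, 104], [15, 62, 41]]
-57 [[14, 152, 69], [14, 67, 42]]
-54 [[13, 141, 67], [13, 70, 44]]
-50 [[10, 109, 54], [16, 70, 55]]
50 [[14, 67, 92], [13, 139, 88]]
54 [[14, 67, 95], [14, 150, 112]]
57 [[14, 66, 96], [13, 156, 111]]
63 [[16, 67, 95], [16, 132, 104]]
66 [[14, 66, 89], [17, 121, 131]]
```

Call:
apply_moves([
  [1,30,0,0.8,1.9],
  [1,30,0,0,0],
  [1,12,0,0,0],
  [1,2,0,0,0],
  [1,0,0,0,0],
  [1,0.7,0,0,0],
  [1,0,0,0,0],
])

```text
t: 62.85
eef_pos: [443.9, -295.2, -13.5]
tcp_rot: [-0.581, 1.569, -0.649]
ft_force: [0.2, 0.2, -1.3]
opening: 0.461
```

Call:
apply_moves([
  [0.4,0,0,0,0],
  [0.4,0,0,0,0],
  [0.4,0,0,0,0],
  [0.4,-20,0,0,0],
  [0.4,-40,0,0,0],
  [0.4,-40,0,0,0],
  [0.3,-5,30,8,0],
  [0.3,0,38,9.5,0],
  [0.3,0,38,9.5,0],
  [0.3,0,38,9.5,0],
])

```text
t: 63.85
eef_pos: [490.0, -152.5, 90.9]
tcp_rot: [-0.142, 1.57, -0.211]
ft_force: [1.0, 0.6, -0.1]
opening: 0.705
```

Call:
apply_moves([
  [0.3,0,38,9.5,0],
  [0.3,0,38,9.5,0],
  [0.3,0,38,9.5,0],
  [0.3,0,38,9.5,0],
  [0.3,0,38,9.5,0],
  [0.3,0,38,9.5,0],
  [0.3,0,38,9.5,0],
  [0.3,0,38,9.5,0],
  [0.3,0,38,9.5,0],
  [0.3,0,38,9.5,0],
])

```text
t: 64.85
eef_pos: [610.6, 220.5, 90.6]
tcp_rot: [-3.089, 1.571, 3.126]
ft_force: [1.5, -0.5, 0.4]
opening: 0.703
```

Call:
apply_moves([
  [0.3,0,38,9.5,0],
  [0.3,0,38,9.5,0],
  [0.3,0,9,1,0],
  [0.3,0,0,0,-7],
  [0.3,0,0,0,0],
  [0.3,0,0,0,0],
])

```text
t: 65.45
eef_pos: [636.1, 301.6, 90.6]
tcp_rot: [-2.788, 1.57, -2.738]
ft_force: [0.9, 0.5, -0.5]
opening: 0.696
```

```bash
python3 loc.py red 8 637 301.5 -22; python3 - <<'E'
from h import *
t=cam('top')
for col,z in(('blue',20),('red',8)):
    for q in quads(t,col,z,lo=10): print(col,q)
E
```

```text
red (635.9, 303.7, 4.7, [43.3, 43.9], [283.0, 203.0])
at [636.2 301.6  90.7] jaw 2.9 shift [ 1.127e+02  2.200e+00 -1.000e-01] turn -1.8 q6 0.3
blue (444.9, -294.6, -2.4, [40.1, 40.1], [367.0, 235.0])
blue (775.5, 502.7, -1.4, [31.9, 5.9], [88.0, 128.0])
blue (880.4, 52.0, 13.1, [9.5, 27.1], [243.0, 89.0])
blue (846.4, -188.2, -34.2, [152.8, 50.6], [326.0, 101.0])
red (268.9, -508.6, -1.5, [71.8, 16.9], [444.0, 295.0])
red (637.0, 304.9, 6.8, [40.0, 47.9], [158.0, 174.0])
red (642.7, -70.1, 18.7, [13.8, 45.6], [286.0, 169.0])
red (681.1, -65.1, 10.1, [5.2, 39.1], [284.0, 156.0])
red (894.3, -62.8, -34.4, [16.6, 37.0], [282.0, 86.0])
```

Call:
apply_moves([
  [0.3,30,2.2,0,-1.8],
  [0.3,40,0,0,0],
  [0.3,30,0,0,0],
  [0.3,10,0,0,0],
  [0.3,2.5,0,0,0],
  [0.3,0,0,0,0],
  [1,0,0,0,0],
  [1,0,0,0,0],
  [1,0,0,0,0],
  [1,0,0,0,0],
])

```text
t: 66.55
eef_pos: [636.4, 304.6, -21.1]
tcp_rot: [0.325, 1.57, 0.41]
ft_force: [-0.1, -0.3, 4.0]
opening: 0.457
```

Call:
apply_moves([
  [1,0,0,0,0],
  [1,0,0,0,0],
  [1,0,0,0,0],
  [1,-12,0,0,0],
  [1,-40,0,0,0],
  [1,-40,0,0,0],
  [1,-20,0,0,0],
  [1,0,0,0,8],
  [1,0,0,0,0],
  [1,0,0,0,0],
])

```text
t: 67.55
eef_pos: [635.8, 304.4, 90.1]
tcp_rot: [-2.851, 1.57, -2.902]
ft_force: [-0.5, -0.4, -0.1]
opening: 0.456
```

```bash
python3 - <<'E'
from h import *
print(status.state()['opening']);go(443,-352,90)
E
```

```text
0.45621443124785294
at [635.8 304.4  90.1] jaw -2.9 shift [ 3.000e-01 -6.653e+02 -1.593e+02] turn 0 q6 0.4
```

Call:
apply_moves([
  [1,0,-38,-9.1,0],
  [1,0,-38,-9.1,0],
  [1,0,-38,-9.1,0],
  [1,0,-38,-9.1,0],
  [1,0,-38,-9.1,0],
  [1,0,-38,-9.1,0],
  [1,0,-38,-9.1,0],
  [1,0,-38,-9.1,0],
  [1,0,-38,-9.1,0],
  [1,0,-38,-9.1,0],
])

```text
t: 68.55
eef_pos: [523.7, -71.3, 89.7]
tcp_rot: [2.85, 1.57, 2.799]
ft_force: [0.6, 0.1, -0.6]
opening: 0.456
```

Call:
apply_moves([
  [1,0,-38,-9.1,0],
  [1,0,-38,-9.1,0],
  [1,0,-38,-9.1,0],
  [1,0,-38,-9.1,0],
  [1,0,-38,-9.1,0],
  [1,0,-38,-9.1,0],
  [1,0,-38,-9.1,0],
  [1,0,-19.3,-4.6,0],
  [1,0,0,0,0],
  [1,0,0,0,0],
])

```text
t: 69.55
eef_pos: [440.5, -350.8, 89.6]
tcp_rot: [2.259, 1.569, 2.206]
ft_force: [0.6, 0.7, -0.3]
opening: 0.458
```

```bash
python3 - <<'E'
from h import *
print(status.state()['opening']);go(443,-352,-16,-4)
E
```

```text
0.45771490072174065
at [ 440.5 -350.8   89.6] jaw -3.1 shift [105.6  -1.2   2.6] turn 0.9 q6 -0.74
```

Call:
apply_moves([
  [1,30,-1.2,2,0.9],
  [1,40,0,0,0],
  [1,25,0,0,0],
  [1,9,0,0,0],
  [1,2,0,0,0],
  [1,0,0,0,0],
  [1,0.7,0,0,0],
  [1,0,0,0,0],
  [1,0,0,0,0],
])

```text
t: 70.45
eef_pos: [443.1, -352.7, -15.8]
tcp_rot: [-0.655, 1.57, -0.725]
ft_force: [-0.4, -1.2, 0.4]
opening: 0.455
```

Call:
apply_moves([
  [0.4,0,0,0,0],
  [0.4,0,0,0,0],
  [0.4,0,0,0,0],
  [0.4,-20,0,0,0],
  [0.4,-40,0,0,0],
  [0.4,-40,0,0,0],
  [0.4,-30,0,0,0],
  [0.4,0,0,0,0],
  [0.4,0,0,0,0],
])

```text
t: 71.35
eef_pos: [442.9, -352.5, 113.7]
tcp_rot: [-0.642, 1.57, -0.712]
ft_force: [0.1, 0.0, -0.1]
opening: 0.604
```

```bash
cat > fin.py <<'E'
from h import *
c=cam('wrist','w30.png');t=cam('top','t30.png');s=cam('scene','s30.png');print(tool()[0],status.state()['ft_force'])
for n,q0,fi in(('wrist',c,True),('top',t,False)):
  for col,z in(('blue',20),('red',12),('red',54),('blue',46),('yellow',30)):
    for q in quads(q0,col,z,fi,lo=15):
        if 300<q[0]<750 and -420<q[1]<500: print(n,col,z,q)
for n,q in(('top',t),('scene',s)):
  for l in(-90,-30,0,30,90):
    C=np.array([641.3-.198*l,-3.5+.98*l,64])
    print(n,l,[int(cv2.getRectSubPix(q['pixels'],(1,1),tuple(map(float,proj(q,C+w*np.array([.98,.198,0])))))[0,0].mean()) for w in range(-24,25,4)])
  print(n,'ends',[[int(cv2.getRectSubPix(q['pixels'],(1,1),tuple(map(float,proj(q,np.array([641.3-.198*l*sg,-3.5+.98*l*sg,64])))))[0,0].mean()) for l in range(76,117,4)] for sg in(1,-1)])
E
python3 fin.py
```

```text
[ 442.42280539 -352.10424995  112.14942258] [-0.55733893  0.4195498   0.34214366]
wrist blue 20 (443.0, -295.7, -4.2, [43.1, 42.9], [278.0, 141.0])
wrist red 12 (442.1, -353.8, -4.1, [43.5, 43.9], [282.0, 202.0])
wrist red 54 (442.7, -344.4, -4.1, [37.4, 37.8], [282.0, 202.0])
wrist blue 46 (443.3, -294.9, -4.2, [39.2, 39.1], [278.0, 141.0])
top blue 20 (445.0, -293.2, -2.6, [42.9, 40.3], [367.0, 235.0])
top red 12 (442.8, -354.2, -7.8, [45.6, 42.2], [386.0, 235.0])
top red 12 (640.9, -70.8, 9.0, [15.0, 45.1], [287.0, 169.0])
top red 54 (442.8, -343.1, -7.8, [44.0, 40.8], [386.0, 235.0])
top red 54 (634.1, -69.3, 9.0, [14.5, 43.6], [287.0, 169.0])
top blue 46 (445.0, -287.5, -2.6, [42.0, 39.4], [367.0, 235.0])
top -90 [121, 111, 119, 156, 176, 164, 150, 163, 170, 148, 152, 176, 184]
top -30 [183, 175, 148, 147, 176, 184, 185, 185, 184, 172, 158, 157, 161]
top 0 [186, 178, 150, 152, 176, 182, 185, 184, 180, 165, 154, 155, 163]
top 30 [144, 119, 116, 143, 174, 181, 182, 183, 176, 136, 89, 81, 86]
top 90 [166, 169, 167, 163, 173, 158, 134, 146, 164, 138, 91, 79, 84]
top ends [[177, 151, 107, 111, 158, 174, 149, 121, 144, 162, 163], [178, 141, 102, 125, 169, 177, 148, 120, 115, 115, 117]]
scene -90 [163, 161, 112, 133, 187, 161, 113, 141, 188, 142, 70, 70, 68]
scene -30 [167, 167, 163, 167, 197, 191, 194, 197, 201, 151, 87, 113, 113]
scene 0 [167, 167, 182, 194, 192, 190, 192, 196, 195, 148, 71, 42, 35]
scene 30 [167, 163, 173, 186, 189, 190, 190, 194, 196, 160, 87, 90, 84]
scene 90 [166, 168, 171, 176, 186, 169, 153, 179, 199, 160, 139, 169, 175]
scene ends [[180, 97, 68, 115, 179, 184, 155, 141, 143, 144, 145], [196, 163, 73, 59, 168, 195, 164, 85, 68, 73, 80]]
```

Call:
apply_moves([
  [0.4,-20,0,0,0],
  [0.4,0,30,19,0],
  [0.4,0,30,19,0],
  [0.4,0,30,19,0],
  [0.4,0,30,19,0],
  [0.4,0,30,19,0],
  [0.4,0,30,19,0],
  [0.4,0,30,19,0],
  [0.4,0,30,19,0],
  [0.4,0,30,19,0],
])

```text
t: 72.5
eef_pos: [632.7, -93.7, 132.0]
tcp_rot: [2.928, 1.569, 2.858]
ft_force: [0.2, -0.3, -0.0]
opening: 0.6
```

Call:
apply_moves([
  [0.4,0,30,19,0],
  [0.4,0,0,0,-7.8],
  [0.4,0,0,0,-7.8],
  [0.4,0,0,0,0],
  [0.4,0,0,0,0],
  [0.4,0,0,0,0],
])

```text
t: 73.1
eef_pos: [653.2, -66.7, 132.9]
tcp_rot: [2.588, 1.57, 2.787]
ft_force: [-0.4, -0.0, 0.2]
opening: 0.599
```

```bash
python3 - <<'E'
from h import *
c=cam('wrist','w40.png');p,R=tool();print(p,jaw(R))
ex=np.array([.98,.198]);ey=np.array([-.198,.98]);pad=np.array([654.2,-67.3]);mid=np.array([641.3,-3.5])
def pts(m,z,o):
    v,u=np.nonzero(m);P=np.array([onz(c,a,b,z,True)[:2] for a,b in zip(u,v)])-o
    return P@ex,P@ey
m=mask(c,'red');x,y=pts(m,54,pad);k=(abs(x)<40)&(abs(y)<40);x,y=x[k],y[k]
print('red x',np.percentile(x,[.5,99.5]).round(1),'y',np.percentile(y,[.5,99.5]).round(1))
for a,b in((-21,-14),(14,21)):
    q=(x>a)&(x<b);print('strip',a,np.percentile(y[q],[1,99]).round(1) if q.sum()>20 else q.sum())
g=lambda P,z:int(c['pixels'][int(round(proj(c,[*P,z],True)[1])),int(round(proj(c,[*P,z],True)[0]))].mean())
for l in(-50,-20,20,60,90): print('bar',l,[g(mid+l*ey+w*ex,64) for w in range(-20,21,2)])
seat=np.array([628.5,60.2])
print('blank -x..',[g(seat+w*ex,54) for w in range(-28,-10,2)],'+x',[g(seat+w*ex,54) for w in range(12,28,2)])
print(proj(c,[*seat,54],True))
E
```

```text
[653.22592136 -66.77580763 133.12372794] 11.4273755683172
red x [-22.8  20.8] y [-20.9  30.9]
strip -21 [-20.9  30.9]
strip 14 [-20.9  30.9]
bar -50 [138, 139, 137, 144, 248, 235, 230, 218, 218, 220, 219, 223, 216, 219, 219, 197, 119, 132, 132, 133, 166]
bar -20 [235, 241, 239, 216, 241, 240, 218, 223, 217, 220, 224, 226, 218, 222, 220, 210, 146, 215, 214, 217, 216]
bar 20 [238, 241, 241, 241, 241, 241, 239, 241, 237, 238, 243, 241, 239, 235, 236, 216, 94, 108, 109, 111, 109]
bar 60 [239, 255, 253, 254, 241, 242, 240, 242, 239, 240, 242, 242, 241, 243, 239, 243, 207, 252, 254, 186, 65]
bar 90 [243, 242, 243, 241, 219, 227, 227, 231, 133, 80, 83, 126, 234, 228, 224, 227, 118, 118, 119, 116, 117]
blank -x.. [242, 242, 241, 240, 250, 254, 253, 255, 241] +x [210, 251, 254, 255, 99, 111, 112, 115]
(np.float64(283.6646890982237), np.float64(57.49097391047934))
```

```bash
python3 -c "
from cell import env,status
print(status.state()['t'],env.job_done())"
```

```text
the job is handed in; nothing more can be done
73.15 None
```

The job is done and handed in at about 73 s of the 210 s allowed; `job_done` reports no verdict.

**What I did**
- **Blank:** I moved the steel blank (48 mm) from the turntable to the plate and pushed it home into the V-block. The push stopped on firm contact at about 8 N.
- **Stack:** I built it on the red square from the yellow 24, a blue 16 and a red 8, which makes 48 mm.
- **Rest bar:** I laid it centrally across blank and stack.
- **Tray:** The other blue and red spacers lie side by side in it.

**What the last checks showed**
- **Blank:** it stood about 1 mm from the computed seat, within camera error. I measured this just after the push. After the bar went on, I checked only its rim, which agreed.
- **Stack:** the last wrist picture shows it within about 1 mm of the red square's centre. The lengthwise figure is weaker, because the red outline merged with the red spacer on one side.
- **Bar:** it runs parallel to the line of the two, and is centred within about 1–2 mm. I judged level only from the equal heights and from it touching down at the height expected.

**What disagreed**
- **Fingertips:** they stood about 25 mm above the reported TCP instead of 11 mm below it. My first two pushes passed over the blank because of this. I measured the offset by touching the plate at about 18 N and used it for everything after.
- **Knocked spacer:** one blue spacer was knocked aside early on, so I located it again before gripping it.
- **Top camera:** it put the stack's red spacer about 3 mm off, which I took as height bias because the wrist picture did not show it.

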